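# Zero the photometer on the blank, then read and store the samples

## Robot

A 6-joint arm with a two-finger parallel gripper is mounted at the origin on a cart in front of the work surface, level with it; the furniture and walls round the work are solid. World frame = base frame: x ahead of the robot, y to its left, z up, the work surface at z = 0. Lengths are in mm, angles in rad, forces in N, time in s.
With the tool pointing down it reaches from about 275 to 1000 mm from the base axis. Payload 8.4 kg.
Tool frame: the origin (TCP) lies at the centre of the arm's flange, where the gripper is bolted on; the fingertips stand 173 mm ahead of it and the grasp point (between the pads) lies 155 mm ahead of it (tcp_to_tips is the distance from the TCP to the fingertips, in mm); z points along the fingers, x is the direction in which the jaws open and shut, and the axes are right-handed (so a half turn about z gives the same grasp; the last joint's range is limited). The gripper opens to 85 mm and grips with 20 to 120 N. Pads are 22 mm wide; open, the fingers measure 114 mm over their backs; the gripper's body (76 mm by 85 mm) begins 54 mm behind the grasp point. The pads swing forward as they close: fully open they stand 13 mm farther back than shut.
Start: joints at [-1.209, 0.353, 1.633, -0, 1.155, -0.002], TCP at [222.392, -584.099, 404.681] pointing down, gripper open.
Joint ranges: [-2.63, 2.63], [-0.92, 2.1], [0.06, 2.66], [-1.3, 4.44], [0, 2.69], [-3.02, 3.02]. Speed limits (rad/s): [2.22, 2.22, 2.79, 3.14, 3.14, 3.14].

## Interface

Orientations are given as [roll, pitch, yaw] about the fixed x, y, z axes, in that order (R = Rz(yaw) Ry(pitch) Rx(roll)).
In Python, from rig import sense, grab_frame, camera_info, sign_off, tcp_to_tips gives the robot as it stands.
- The arm moves only by the shell command python3 -m creep 'ROWS' [FORCE]. ROWS is text: rows parted by semicolons, each of 5 numbers parted by spaces: the opening in per cent of the stroke, from 0 (shut) to 100 (fully open), then the shift along the tool's x, y, z in cm, then the turn about the tool's z in degrees. In form: fingers tx ty tz roll; .... A call has 1 to 20 rows; each row is the pose to reach, as a shift and turn from the pose measured when the call began, along the tool's axes at that moment; what a row does not reach only later rows make up. A row lasts 1/10 s, in which the tool goes at most 50 mm and 8.59 degrees, less where a joint would pass 70% of its speed; a pose out of reach is approached as far as the arm can. A call with a gripper value outside its range is refused whole. The fingers move at their own pace and stop on an object; FORCE is the grip in N (left out, the last holds). Time passes only in rows, so rows that repeat a pose let the fingers close. It gives the time, the measured TCP pose, the force and the opening at its end, in the units of the state.
- sense(): the state, without advancing time (a new reading comes with each control period).
- grab_frame(name): name is "scene" or "top" or "wrist"; returns (picture, depth): 384x512x3 uint8, blue, green, red; 384x512 float32, mm along the optical axis (not along the pixel's ray), 0 where there is no reading.
- camera_info(name): a dict with "vertical_fov" (degrees; the focal length in pixels is half the picture's height over the tangent of half this angle, whatever the lens; pixels are square), "cx", "cy" (the principal point, pixels), "world_to_cam" (4x4, takes a point from world to camera coordinates). Camera axes: x right, y down, z forward; pixel columns grow to the right and rows downward; lengths in mm; the calibration is good to about 2 mm. A picture is of the moment at which its call begins: read the wrist's pose just before it. camera_info takes no time and is no camera call; for the wrist camera it gives the pose at the moment of the call.
- sign_off(): hands the job in, once; it reports no verdict.
The state is a dict: "clock": time; "qpos": joint angles; "qvel": joint speeds; "joint_efforts": joint torques, N m; "eef_pos": TCP position; "tcp_rot": TCP orientation; "contact_force": force on the tool from outside, world axes, zero at the start; "wrist_torque": the same for the moment, N m; "opening": opening from 0.0 (shut) to 1.0 (fully open).
Only numpy, scipy, OpenCV 4.12 (cv2) and the standard library are available. Lean on these libraries where they do the work, as an engineer would, in place of code of your own. Each camera call takes 0.05 s, during which the arm holds its last target.

## Task

On the photometer press the power key, then the program key; then put the blank in the well with its pointer facing the mark, press the zero key, and stand the blank back on the mat. Then do the samples one after another in their order along the row, from the left: each goes fully down into the well with its pointer facing the mark, press read and then store, and stand it upright on the mat; at the end press the power key again to switch off. Press one key at a time, each fully down, and only when its turn has come; leave the other things alone.

Things in the scene. Friction and masses are not known exactly. Their poses are not given: they have to be found in the camera images.
- well (a point): Centre of the mouth of the cell well in a white bench photometer (fixed, 210 mm deep, 180 mm wide; x to its back, y to its left, z up), 70 mm above the bench in the flat top of its back half, left of a display (80 mm high). Round hole 42 mm dia, 36 mm deep; a cell hangs in it with its flange flat on the top, its body with 3 mm play all round. The keypad deck in front is 45 mm high.
- mark (a point): Tip of the small raised black arrow on the deck just in front of the well, 40 mm from the well's centre on its front side (-x of the photometer); the arrow points at the well. A cell faces the mark when its pointer points at this point (its tip is then 4 mm short of it). Axes as the photometer's.
- key_power_top (a point): Centre of the top face of the power key: small round key, 16 mm diameter, black, back row of the keypad, left. At rest 54 mm above the bench, 9 mm above its deck; keys stand 44 mm or more apart.
- key_power (a joint): Travel of the power key, m: 0 up, 0.006 fully down; a spring key, pushed straight down (1.2 N to start, about 5 N at the bottom), returns by itself. Counts as pressed beyond 0.004 for 0.1 s.
- key_program_top (a point): Centre of the top face of the program key: square key, 18 x 18 mm, black, back row, middle. At rest 54 mm above the bench, 9 mm above its deck; keys stand 44 mm or more apart.
- key_program (a joint): Travel of the program key, m: 0 up, 0.006 fully down; a spring key, pushed straight down (1.2 N to start, about 5 N at the bottom), returns by itself. Counts as pressed beyond 0.004 for 0.1 s.
- key_zero_top (a point): Centre of the top face of the zero key: narrow oblong key with round ends, 26 mm front to back x 12 mm wide, black, back row, right. At rest 54 mm above the bench, 9 mm above its deck; keys stand 44 mm or more apart.
- key_zero (a joint): Travel of the zero key, m: 0 up, 0.006 fully down; a spring key, pushed straight down (1.2 N to start, about 5 N at the bottom), returns by itself. Counts as pressed beyond 0.004 for 0.1 s.
- key_read_top (a point): Centre of the top face of the read key: wide bar key, 44 mm wide x 18 mm front to back, black, front row, left. At rest 54 mm above the bench, 9 mm above its deck; keys stand 44 mm or more apart.
- key_read (a joint): Travel of the read key, m: 0 up, 0.006 fully down; a spring key, pushed straight down (1.2 N to start, about 5 N at the bottom), returns by itself. Counts as pressed beyond 0.004 for 0.1 s.
- key_store_top (a point): Centre of the top face of the store key: large round key, 25 mm diameter, black, front row, right. At rest 54 mm above the bench, 9 mm above its deck; keys stand 44 mm or more apart.
- key_store (a joint): Travel of the store key, m: 0 up, 0.006 fully down; a spring key, pushed straight down (1.2 N to start, about 5 N at the bottom), returns by itself. Counts as pressed beyond 0.004 for 0.1 s.
- blank_mid (a point): The blank: point on its axis, half-way up (35 mm above its bottom); z up, x toward its pointer. Glass cell, 80 g: body 36 mm dia, 30 mm high; then black flange 52 mm dia, 4 mm thick; then grey ribbed cap 28 mm dia, 24 mm high, gripped from above at any yaw. It alone has a knob 16 mm dia, 12 mm high on the cap: 70 mm high in all. Starts on the mat.
- blank_pointer (a point): Tip of the blank's pointer, a black tab 8 mm wide with a white line that sticks out of the flange to 36 mm from the cell's axis, 32 mm above the cell's bottom.
- sample_1_mid (a point): Sample cell, leftmost (largest y) place of the row; may be absent. Point on its axis, half-way up (29 mm above its bottom); z up, x toward its pointer. Glass cell, 80 g: body 36 mm dia, 30 mm high; then black flange 52 mm dia, 4 mm thick; then grey ribbed cap 28 mm dia, 24 mm high, gripped from above at any yaw. Flat cap, 58 mm high in all. Starts on the bench at the left.
- sample_1_pointer (a point): Tip of this cell's pointer: as the blank's, 36 mm from the axis, 32 mm above the bottom.
- sample_2_mid (a point): Sample cell, middle place of the row; may be absent. Point on its axis, half-way up (29 mm above its bottom); z up, x toward its pointer. Same make and sizes as sample_1. Flat cap, 58 mm high in all. Starts on the bench at the left.
- sample_2_pointer (a point): Tip of this cell's pointer: as the blank's, 36 mm from the axis, 32 mm above the bottom.
- sample_3_mid (a point): Sample cell, rightmost (smallest y) place of the row; may be absent. Point on its axis, half-way up (29 mm above its bottom); z up, x toward its pointer. Same make and sizes as sample_1. Flat cap, 58 mm high in all. Starts on the bench at the left.
- sample_3_pointer (a point): Tip of this cell's pointer: as the blank's, 36 mm from the axis, 32 mm above the bottom.
- mat_top (a point): Centre of the top face of the blue-grey plastic bench mat, fixed, 95 mm (x) x 210 mm (y), 2 mm thick, at the robot's right; axes along its sides. Three cells stand on it side by side 65 mm apart.
- microscope: Microscope, fixed, a bystander and an obstacle: it stands between the photometer and the row of samples but farther back, 350 mm high, reaching 135 mm from its origin (on the bench) toward the robot, to 135 mm behind and 85 mm to either side. Keep the arm in front of it.
- timer: White bench timer, 64 x 64 x 20 mm, loose, lying on the bench: a bystander, leave it.
- oil_bottle: Small bottle with a cap, 26 mm diameter, 50 mm high, loose, standing on the bench: a bystander, leave it.
Things that resemble listed ones, but are neither listed nor needed, are in the scene too. What is shaped like the part that bears blank_mid but blue is not meant.

How it is judged (in metres and radians):
On the way, in this order (a step that is already met when the one before it is completed fails the run):
1. the power key is pressed down (value of joint key_power above 0.004 m), for 0.1 s.
2. then the program key is pressed down (value of joint key_program above 0.004 m), for 0.1 s.
3. the blank sits fully down in the well with its pointer facing the mark, and the zero key is pressed (horizontal distance between blank_mid and well below 0.006 m and z of blank_mid in the frame of well below 0.0075 m and angle between blank_mid's own z axis and vertical below 0.08 rad and y of blank_pointer in the frame of mark between -0.007 and 0.007 m and x of blank_pointer in the frame of mark below 0.02 m and value of joint key_zero above 0.004 m), for 0.1 s.
4. the first sample of the row (sample_1) sits fully down in the well with its pointer facing the mark, and the read key is pressed (horizontal distance between sample_1_mid and well below 0.006 m and z of sample_1_mid in the frame of well below 0.0015 m and angle between sample_1_mid's own z axis and vertical below 0.08 rad and y of sample_1_pointer in the frame of mark between -0.007 and 0.007 m and x of sample_1_pointer in the frame of mark below 0.02 m and z of key_read_top in the frame of sample_1_mid below -0.0188 m), for 0.1 s.
5. the first sample of the row (sample_1) sits fully down in the well with its pointer facing the mark, and the store key is pressed (horizontal distance between sample_1_mid and well below 0.006 m and z of sample_1_mid in the frame of well below 0.0015 m and angle between sample_1_mid's own z axis and vertical below 0.08 rad and y of sample_1_pointer in the frame of mark between -0.007 and 0.007 m and x of sample_1_pointer in the frame of mark below 0.02 m and z of key_store_top in the frame of sample_1_mid below -0.0188 m), for 0.1 s.
6. the second sample of the row (sample_2) sits fully down in the well with its pointer facing the mark, and the read key is pressed (horizontal distance between sample_2_mid and well below 0.006 m and z of sample_2_mid in the frame of well below 0.0015 m and angle between sample_2_mid's own z axis and vertical below 0.08 rad and y of sample_2_pointer in the frame of mark between -0.007 and 0.007 m and x of sample_2_pointer in the frame of mark below 0.02 m and z of key_read_top in the frame of sample_2_mid below -0.0188 m), for 0.1 s.
7. the second sample of the row (sample_2) sits fully down in the well with its pointer facing the mark, and the store key is pressed (horizontal distance between sample_2_mid and well below 0.006 m and z of sample_2_mid in the frame of well below 0.0015 m and angle between sample_2_mid's own z axis and vertical below 0.08 rad and y of sample_2_pointer in the frame of mark between -0.007 and 0.007 m and x of sample_2_pointer in the frame of mark below 0.02 m and z of key_store_top in the frame of sample_2_mid below -0.0188 m), for 0.1 s.
8. the third sample of the row (sample_3) sits fully down in the well with its pointer facing the mark, and the read key is pressed (horizontal distance between sample_3_mid and well below 0.006 m and z of sample_3_mid in the frame of well below 0.0015 m and angle between sample_3_mid's own z axis and vertical below 0.08 rad and y of sample_3_pointer in the frame of mark between -0.007 and 0.007 m and x of sample_3_pointer in the frame of mark below 0.02 m and z of key_read_top in the frame of sample_3_mid below -0.0188 m), for 0.1 s.
9. the third sample of the row (sample_3) sits fully down in the well with its pointer facing the mark, and the store key is pressed (horizontal distance between sample_3_mid and well below 0.006 m and z of sample_3_mid in the frame of well below 0.0015 m and angle between sample_3_mid's own z axis and vertical below 0.08 rad and y of sample_3_pointer in the frame of mark between -0.007 and 0.007 m and x of sample_3_pointer in the frame of mark below 0.02 m and z of key_store_top in the frame of sample_3_mid below -0.0188 m), for 0.1 s.
10. last, with the well empty, the power key is pressed again (value of joint key_power above 0.004 m), for 0.1 s.
At the end, for the whole second after the job is handed in: The blank and every sample present stand upright on the mat (axis at least 2 mm inside its edges), released; all keys are up (x of blank_mid in the frame of mat_top between -0.045 and 0.045 m and y of blank_mid in the frame of mat_top between -0.102 and 0.102 m and z of blank_mid in the frame of mat_top below 0.039 m and angle between each of blank_mid, sample_1_mid, sample_2_mid, sample_3_mid's own z axis and vertical below 0.1 rad and x of sample_1_mid in the frame of mat_top between -0.045 and 0.045 m and y of sample_1_mid in the frame of mat_top between -0.102 and 0.102 m and z of each of sample_1_mid, sample_2_mid, sample_3_mid in the frame of mat_top below 0.033 m and x of sample_2_mid in the frame of mat_top between -0.045 and 0.045 m and y of sample_2_mid in the frame of mat_top between -0.102 and 0.102 m and x of sample_3_mid in the frame of mat_top between -0.045 and 0.045 m and y of sample_3_mid in the frame of mat_top between -0.102 and 0.102 m and value of joint each of key_power, key_program, key_zero, key_read, key_store below 0.002 m); the robot touches nothing.
It fails at once if two keys are pressed at the same time (value of joint each of key_power, key_program above 0.003 m or value of joint each of key_power, key_zero above 0.003 m or value of joint each of key_power, key_read above 0.003 m or value of joint each of key_power, key_store above 0.003 m or value of joint each of key_program, key_zero above 0.003 m or value of joint each of key_program, key_read above 0.003 m or value of joint each of key_program, key_store above 0.003 m or value of joint each of key_zero, key_read above 0.003 m or value of joint each of key_zero, key_store above 0.003 m or value of joint each of key_read, key_store above 0.003 m).
It fails at once if the zero key is pressed while the blank is not in the well (value of joint key_zero above 0.004 m and not (horizontal distance between blank_mid and well below 0.006 m and z of blank_mid in the frame of well below 0.0075 m and angle between blank_mid's own z axis and vertical below 0.08 rad)).
It fails at once if the read or store key is pressed while no sample is in the well (value of joint any of key_read, key_store above 0.004 m and not ((horizontal distance between sample_1_mid and well below 0.006 m and z of sample_1_mid in the frame of well below 0.0015 m and angle between sample_1_mid's own z axis and vertical below 0.08 rad) or (horizontal distance between sample_2_mid and well below 0.006 m and z of sample_2_mid in the frame of well below 0.0015 m and angle between sample_2_mid's own z axis and vertical below 0.08 rad) or (horizontal distance between sample_3_mid and well below 0.006 m and z of sample_3_mid in the frame of well below 0.0015 m and angle between sample_3_mid's own z axis and vertical below 0.08 rad))).
It fails at once if the power or program key is pressed while a cell is in the well (value of joint any of key_power, key_program above 0.004 m and ((horizontal distance between sample_1_mid and well below 0.006 m and z of sample_1_mid in the frame of well below 0.0015 m and angle between sample_1_mid's own z axis and vertical below 0.08 rad) or (horizontal distance between sample_2_mid and well below 0.006 m and z of sample_2_mid in the frame of well below 0.0015 m and angle between sample_2_mid's own z axis and vertical below 0.08 rad) or (horizontal distance between sample_3_mid and well below 0.006 m and z of sample_3_mid in the frame of well below 0.0015 m and angle between sample_3_mid's own z axis and vertical below 0.08 rad) or (horizontal distance between blank_mid and well below 0.006 m and z of blank_mid in the frame of well below 0.0075 m and angle between blank_mid's own z axis and vertical below 0.08 rad))).
It fails at once if the timer or the oil bottle is pushed more than 3 cm or knocked over (distance of any of timer, oil_bottle from where it was at the start of the episode above 0.03 m or angle between oil_bottle's own z axis and vertical above 0.5 rad).
Of sample_1, sample_2, sample_3 only 1 to 2 are there at a start; the rules pass over those that are not, and their reading is None.
At some moment in a run one of sample_1, sample_2, sample_3 may be knocked a few centimetres aside while the robot is not near it.
It also fails if it takes over 210 s, if anything falls off the work surface, if the arm or the gripper's body presses on something with over 40 N, if the wrist force passes 120 N, or if a joint passes its speed limit or range.

## Working session

There is one attempt and no reset: what is moved stays moved. The work goes in short steps, Python scripts to look and compute and a shell command to move; the robot and the scene stay as the last step left them, time stands still between calls to the robot, and variables do not carry over. Pictures are saved under pics/ and viewed, and the job is handed in when it is done.

```bash
ls; mkdir -p pics; python3 - <<'E'
from rig import *
import cv2,json
s=sense();print(s)
for n in("scene","top","wrist"):
    i,d=grab_frame(n);cv2.imwrite(f"pics/{n}0.png",i)
    c=camera_info(n);print(n,c)
E
```

```text
pics
{'clock': 0.0, 'qpos': array([-1.20939314e+00,  3.53648722e-01,  1.63414544e+00,  1.66861599e-05,
        1.15519004e+00, -2.41390737e-03]), 'qvel': array([-0.00089606, -0.00128793,  0.00075335, -0.00172185,  0.00057411,
        0.00095858]), 'joint_efforts': array([ 3.44353946e-03, -6.05238891e+01, -3.42064583e+01,  1.31226034e-04,
        9.32964758e-03,  3.71153135e-06]), 'eef_pos': array([ 222.31258745, -583.87015108,  403.95631569]), 'tcp_rot': array([-3.14157404e+00,  1.39150504e-03, -1.20698597e+00]), 'contact_force': array([-0.00823179, -1.29863152,  0.05058363]), 'wrist_torque': array([-0.01259666,  0.00661934, -0.04663222]), 'opening': 1.001371595235331}
scene {'vertical_fov': 44.2790671974042, 'cx': 251.84770560919299, 'cy': 195.49096265700044, 'world_to_cam': array([[-8.42374617e-01, -5.38880809e-01, -3.53245872e-03,
         5.34508182e+02],
       [-2.15751289e-01,  3.43253134e-01, -9.14127271e-01,
         1.62364074e+02],
       [ 4.93818170e-01, -7.69275477e-01, -4.05411957e-01,
         1.10808119e+03],
       [ 0.00000000e+00,  0.00000000e+00,  0.00000000e+00,
[... 229 characters left out ...]
-9.88077808e-01,  2.28246202e-02, -1.52254006e-01,
         5.74453892e+02],
       [ 1.52339955e-01,  2.06517214e-03, -9.88325995e-01,
         1.22145441e+03],
       [ 0.00000000e+00,  0.00000000e+00,  0.00000000e+00,
         1.00000000e+00]])}
wrist {'vertical_fov': 58.23827662445814, 'cx': 255.75413219318855, 'cy': 190.55683790919588, 'world_to_cam': array([[ 3.55386070e-01, -9.34718908e-01, -1.14188608e-03,
        -6.24187790e+02],
       [-8.89216236e-01, -3.38461679e-01,  3.07795676e-01,
        -3.95758214e+01],
       [-2.88088923e-01, -1.08370912e-01, -9.51451795e-01,
         3.80870443e+02],
       [ 0.00000000e+00,  0.00000000e+00,  0.00000000e+00,
         1.00000000e+00]])}
```

View pics/top0.png

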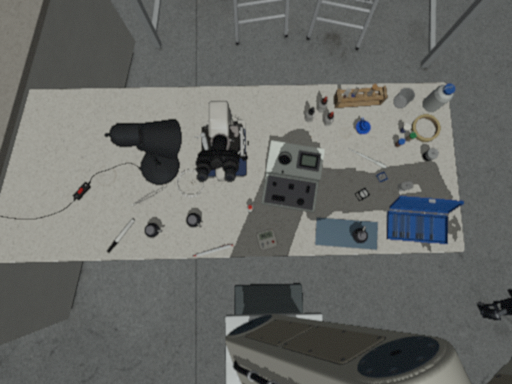

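View pics/scene0.png

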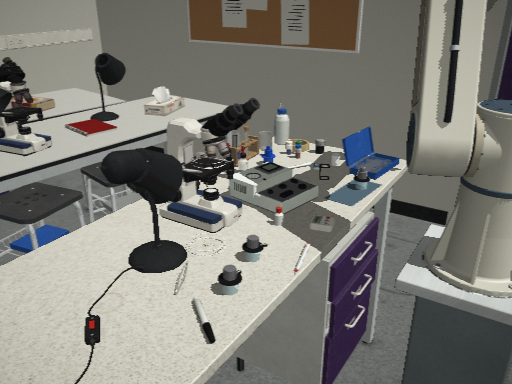

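View pics/wrist0.png

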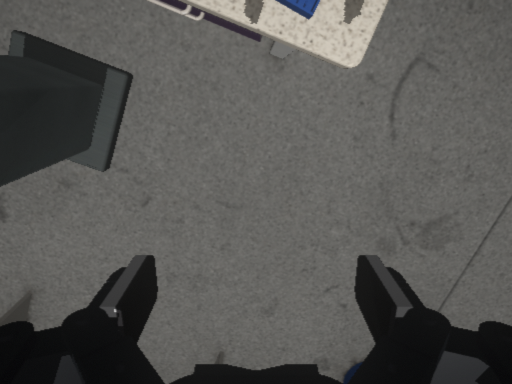

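The top view shows the photometer near (290,170), the mat at (347,233) with a cell on it at (361,233), two sample cells at (152,229) and (194,219), and a blue lookalike near (363,127). Next I enlarge these.

```bash
cat > h.py <<'E'
from rig import *
import cv2, numpy as np
def K(n):
    c=camera_info(n); f=192/np.tan(np.radians(c["vertical_fov"]/2)); return f,c["cx"],c["cy"],c["world_to_cam"]
def ray(k,u,v):
    f,cx,cy,T=k; R=T[:3,:3]; o=-R.T@T[:3,3]; d=R.T@np.array([(u-cx)/f,(v-cy)/f,1.]); return o,d
def onz(k,u,v,z):
    o,d=ray(k,u,v); return o+d*(z-o[2])/d[2]
def proj(k,p):
    f,cx,cy,T=k; q=T[:3,:3]@np.asarray(p,float)+T[:3,3]; return np.array([cx+f*q[0]/q[2],cy+f*q[1]/q[2]])
def cloud(k,d):
    f,cx,cy,T=k; v,u=np.mgrid[:d.shape[0],:d.shape[1]]
    P=np.stack([(u-cx)/f*d,(v-cy)/f*d,d],-1); return (P-T[:3,3])@T[:3,:3]
def crop(i,x0,y0,x1,y1,s,name,grid=0):
    c=cv2.resize(i[y0:y1,x0:x1],None,fx=s,fy=s,interpolation=cv2.INTER_CUBIC); cv2.imwrite("pics/"+name,c)
E
python3 - <<'E'
from h import *
i,d=grab_frame("top");np.savez("top0.npz",i=i,d=d)
j,e=grab_frame("scene");np.savez("scene0.npz",i=j,d=e)
crop(i,130,125,400,265,2.9,"t1.png")
crop(i,255,130,385,250,6,"t2.png")
crop(j,200,110,400,310,3,"s1.png")
k=K("top");P=cloud(k,d)
for u,v in[(152,229),(194,219),(361,232),(290,170),(347,233),(285,157),(290,190)]:
    print(u,v,P[v,u].round(1))
E
```

```text
152 229 [436.6 388.6  58.4]
194 219 [465.9 251.7  59.6]
361 232 [ 411.6 -289.6   60.3]
290 170 [620.1 -66.7  65.8]
347 233 [ 410.6 -257.1    4.2]
285 157 [671.  -53.8  37.4]
290 190 [556.  -66.   46.6]
```

View pics/t1.png

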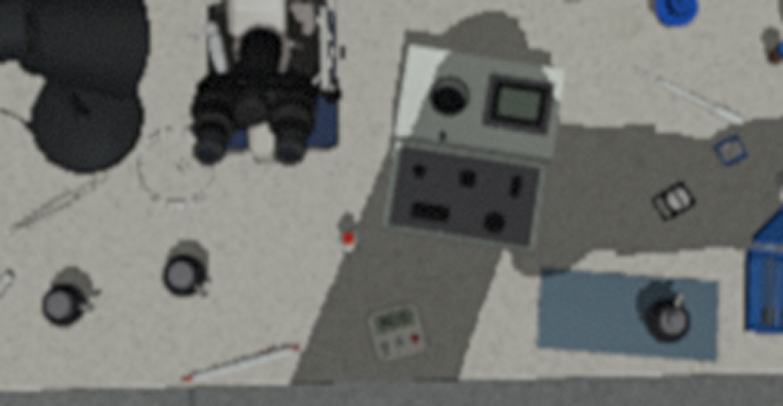

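View pics/t2.png

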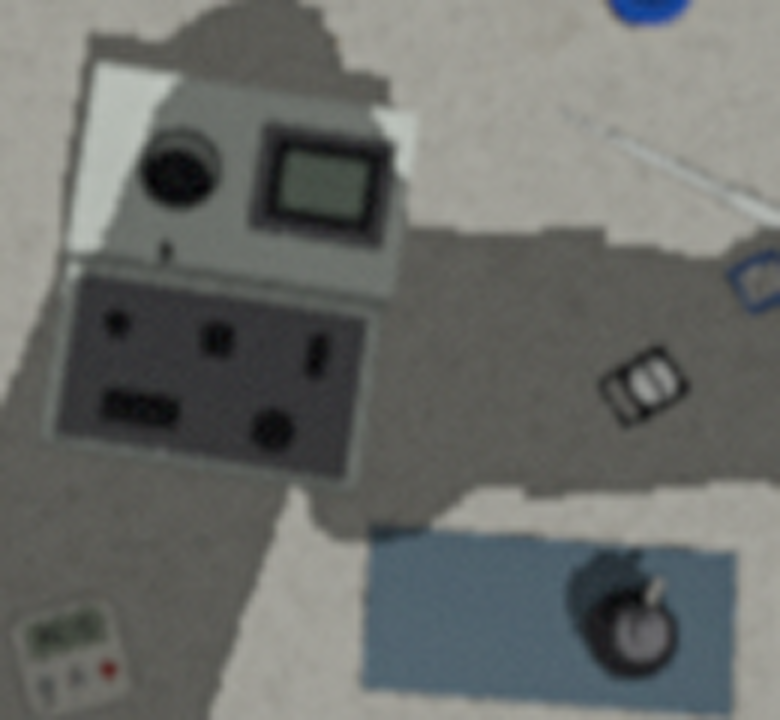

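View pics/s1.png

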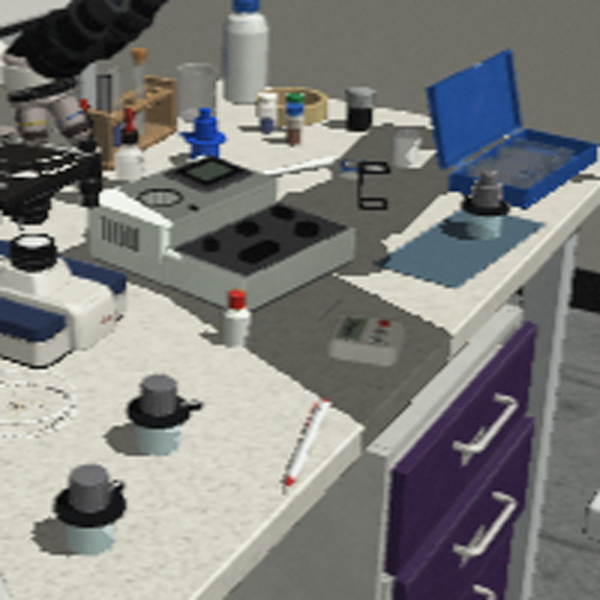

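```bash
cat >> h.py <<'E'
from scipy.spatial.transform import Rotation as Ro
def Rt(s=None):
    s=s or sense(); return Ro.from_euler("xyz",s["tcp_rot"]).as_matrix()
def goto(xy,z,yaw=None):
    "rows units: cm shift in tool axes, deg"
    s=sense();R=Rt(s);d=R.T@(np.array([xy[0],xy[1],z])-s["eef_pos"])/10
    r=0
    if yaw is not None:
        cur=np.arctan2(R[1,0],R[0,0]); r=-np.degrees((yaw-cur+np.pi)%(2*np.pi)-np.pi)
    print("shift cm",d.round(2),"turn deg",round(r,1),"cur yaw deg",np.degrees(np.arctan2(R[1,0],R[0,0])).round(1),"q6",s["qpos"][5].round(2))
E
python3 - <<'E'
from h import *
s=sense();k=K("wrist");T=k[3];o=-T[:3,:3].T@T[:3,3]
print("cam in tool",Rt().T@(o-s["eef_pos"])); print("axis in tool",Rt().T@T[:3,:3].T)
goto((540,-90),340,0)
goto((540,-90),340,None)
print(tcp_to_tips)
E
```

```text
cam in tool [ -0.15667392 -79.28368859  30.30325871]
axis in tool [[ 9.99999857e-01 -4.48787901e-04 -2.92214518e-04]
 [ 5.16938915e-04  9.51460751e-01  3.07769674e-01]
 [ 1.39907339e-04 -3.07769781e-01  9.51460847e-01]]
shift cm [-34.86 -47.27   6.46] turn deg -69.2 cur yaw deg -69.2 q6 -0.0
shift cm [-34.86 -47.27   6.46] turn deg 0 cur yaw deg -69.2 q6 -0.0
173.4
```

```bash
python3 - <<'E'
from h import *
goto((610,-120),370,0)
E
```

```text
shift cm [-29.57 -52.74   3.45] turn deg -69.2 cur yaw deg -69.2 q6 -0.0
```

```bash
R='-'; python3 -m creep '0 -29.6 -52.7 3.5 -69;0 -29.6 -52.7 3.5 -69;0 -29.6 -52.7 3.5 -69;0 -29.6 -52.7 3.5 -69;0 -29.6 -52.7 3.5 -69;0 -29.6 -52.7 3.5 -69;0 -29.6 -52.7 3.5 -69;0 -29.6 -52.7 3.5 -69;0 -29.6 -52.7 3.5 -69;0 -29.6 -52.7 3.5 -69;0 -29.6 -52.7 3.5 -69;0 -29.6 -52.7 3.5 -69;0 -29.6 -52.7 3.5 -69;0 -29.6 -52.7 3.5 -69;0 -29.6 -52.7 3.5 -69;0 -29.6 -52.7 3.5 -69;0 -29.6 -52.7 3.5 -69;0 -29.6 -52.7 3.5 -69'
python3 - <<'E'
from h import *
k=K("wrist");print(sense()["eef_pos"]);i,d=grab_frame("wrist");np.savez("w1.npz",i=i,d=d,k=np.array(k,dtype=object))
cv2.imwrite("pics/w1.png",cv2.resize(i,(768,576)))
E
```

```text
clock: 2.05
eef_pos: [609.1, -120.7, 369.8]
tcp_rot: [-3.141, -0.0, -0.004]
contact_force: [-0.4, 0.2, 0.2]
opening: 0.003
[ 609.08974932 -120.74307494  369.78266157]
```

View pics/w1.png

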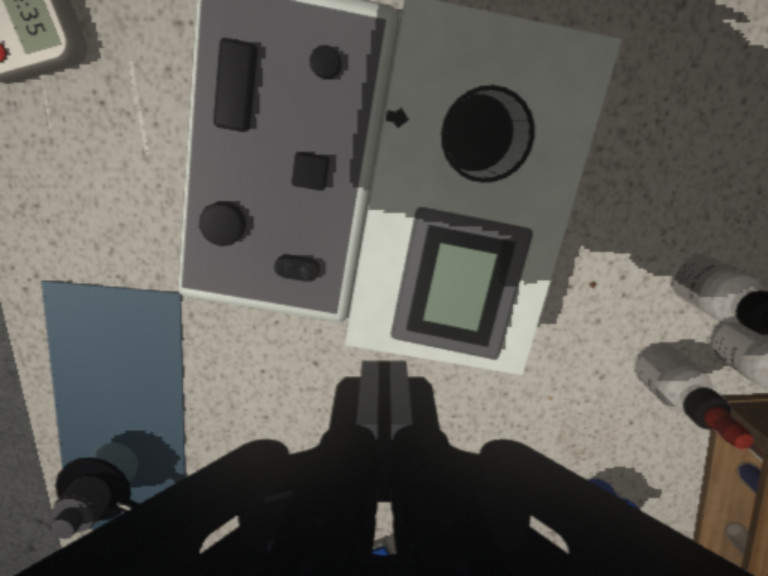

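Clear view: the well's at (488,133), mark (398,117), power (325,62), program (311,170), zero (298,267), read (236,85), store (222,223) in the enlarged picture. The blank is at the lower left.

```bash
cat > m.py <<'E'
from h import *
z=np.load("w1.npz",allow_pickle=True);i,d,k=z["i"],z["d"],tuple(z["k"])
P=cloud(k,d);Z=P[...,2]
m=((Z>50.5)&(Z<58)).astype(np.uint8)
m[:, 245:]=0; m[:,:120]=0; m[230:]=0
m=cv2.morphologyEx(m,cv2.MORPH_OPEN,np.ones((3,3)))
n,l,st,c=cv2.connectedComponentsWithStats(m)
for a in range(1,n):
    if st[a,4]>60:
        q=P[l==a]; print("key?",c[a].round(1),st[a,4],q.mean(0).round(1), onz(k,*c[a],54).round(1))
# well: low-z pixels inside region
g=((Z<66)&(Z>-5)).astype(np.uint8); roi=np.zeros_like(g); roi[50:128,285:365]=1
n,l,st,c=cv2.connectedComponentsWithStats(g*roi)
a=1+np.argmax(st[1:,4]); cn,_=cv2.findContours((l==a).astype(np.uint8),0,2)
cn=max(cn,key=len)[:,0,:].astype(float)
W=np.array([onz(k,u,v,70)[:2] for u,v in cn])
h=cv2.minEnclosingCircle(W.astype(np.float32)); print("well circle",h)
A=np.c_[2*W,np.ones(len(W))];s=np.linalg.lstsq(A,(W**2).sum(1),rcond=None)[0];print("ls",s[:2],np.sqrt(s[2]+s[0]**2+s[1]**2),len(W))
print("deck z",np.median(Z[90:110,170:190]),"top z",np.median(Z[20:40,300:330]))
crop(i,240,40,370,140,6,"w1c.png")
E
python3 m.py
```

```text
key? [155.5  55.8] 1409 [532.3 -24.2  54.2] [532.3 -24.   54. ]
key? [216.2  40.6] 361 [579.6 -13.4  54.3] [579.6 -13.4  54. ]
key? [206.1 113.9] 500 [569.3 -68.1  54.3] [569.3 -68.1  54. ]
key? [147.  148.9] 676 [518.4 -96.7  54.3] [518.3 -96.7  54. ]
key? [197.2 178.8] 390 [ 559.  -122.9   54.3] [ 558.9 -122.9   54. ]
well circle ((660.624267578125, -49.02720260620117), 20.71393394470215)
ls [660.5651819  -49.05776508] 20.18750685909164 89
deck z 46.09550495581496 top z 70.5697722333125
```

View pics/w1c.png

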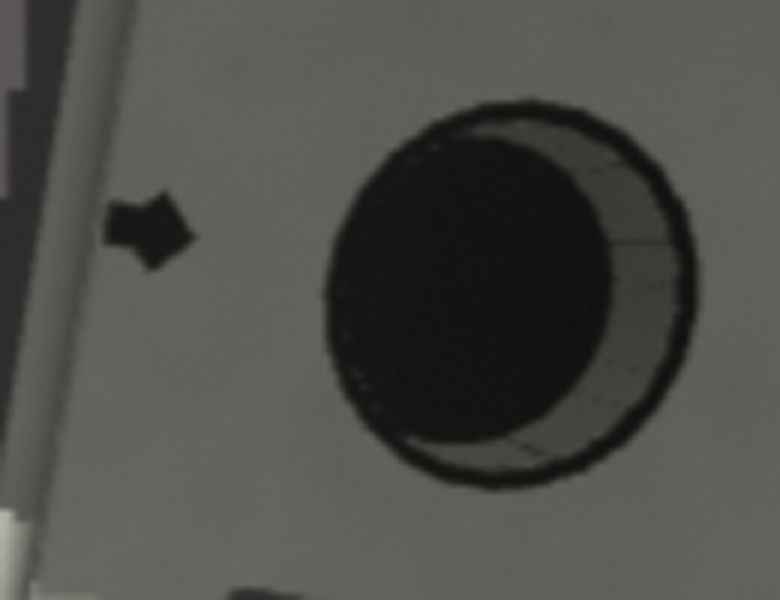

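```bash
python3 - <<'E'
from h import *
z=np.load("w1.npz",allow_pickle=True);k=tuple(z["k"])
print("mark",onz(k,197/6+240,237/6+40,71))
goto((579.6,-13.4),240)
goto((579.6,-13.4),222)
E
```

```text
mark [622.35756487 -41.79905167  71.        ]
shift cm [ -3.   -10.7   12.98] turn deg 0 cur yaw deg -0.2 q6 -0.19
shift cm [ -3.   -10.7   14.78] turn deg 0 cur yaw deg -0.2 q6 -0.19
```

```bash
python3 -m creep '0 -3 -10.7 6 0;0 -3 -10.7 6 0;0 -3 -10.7 9 0;0 -3 -10.7 13 0;0 -3 -10.7 13 0;0 -3 -10.7 13 0;0 -3 -10.7 13 0'; python3 - <<'E'
from h import *
goto((579.6,-13.4),222)
k=K("wrist");i,d=grab_frame("wrist")
cv2.imwrite("pics/w2.png",cv2.resize(i,(768,576)))
E
```

```text
clock: 2.8
eef_pos: [580.8, -14.0, 241.9]
tcp_rot: [-3.141, -0.003, -0.005]
contact_force: [-0.4, 0.7, -0.2]
opening: -0.006
shift cm [-0.12 -0.06  1.99] turn deg 0 cur yaw deg -0.3 q6 -0.02
```

View pics/w2.png

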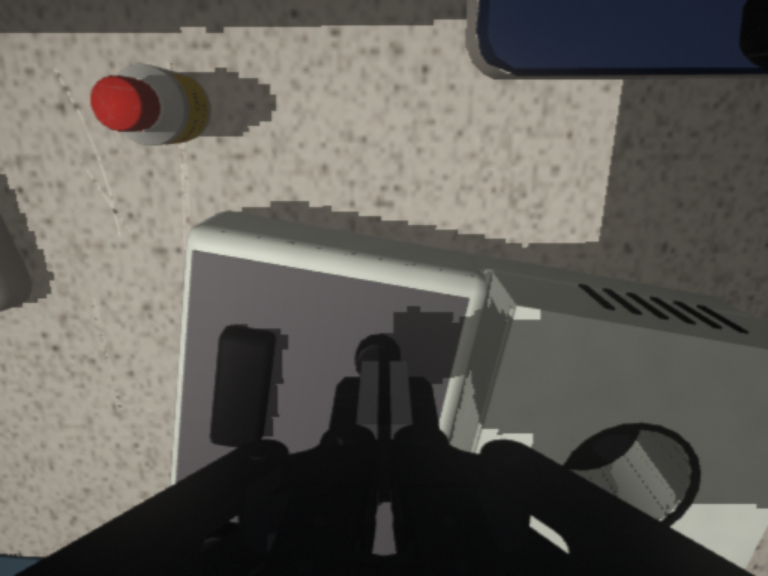

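The closed fingertips sit over the power key (377,350). Pressing.

```bash
python3 -m creep '0 -0.1 -0.1 1 0;0 -0.1 -0.1 1.6 0;0 -0.1 -0.1 2.0 0;0 -0.1 -0.1 2.0 0;0 -0.1 -0.1 2.0 0;0 -0.1 -0.1 2.0 0'
```

```text
clock: 3.45
eef_pos: [580.2, -13.2, 222.4]
tcp_rot: [-3.141, -0.005, -0.005]
contact_force: [2.7, -2.0, 3.7]
opening: 0.003
```

```bash
python3 -m creep '0 0 0 0.15 0;0 0 0 0.15 0;0 0 0 0.15 0;0 0 0 0.15 0'; python3 - <<'E'
from h import *
goto((569.3,-68.1),245)
goto((569.3,-68.1),220)
E
```

```text
clock: 3.85
eef_pos: [580.2, -13.2, 221.4]
tcp_rot: [-3.142, -0.005, -0.005]
contact_force: [-0.1, -1.8, 9.3]
opening: 0.004
shift cm [-1.06  5.49 -2.37] turn deg 0 cur yaw deg -0.3 q6 -0.02
shift cm [-1.07  5.49  0.13] turn deg 0 cur yaw deg -0.3 q6 -0.02
```

Bottomed at 9 N (past the 5 N spring). Now the program key.

```bash
python3 -m creep '0 0 0 -1.5 0;0 0 0 -2.4 0;0 -1 5.5 -2.4 0;0 -1 5.5 -2.4 0;0 -1 5.5 -2.4 0;0 -1 5.5 -2.4 0;0 -1.05 5.5 -1 0;0 -1.05 5.5 -0.4 0;0 -1.05 5.5 0 0;0 -1.05 5.5 0.13 0;0 -1.05 5.5 0.13 0;0 -1.05 5.5 0.13 0;0 -1.05 5.5 0.13 0'
```

```text
clock: 5.15
eef_pos: [569.4, -67.4, 221.1]
tcp_rot: [-3.141, -0.004, -0.004]
contact_force: [-6.3, 2.5, 22.3]
opening: 0.004
```

Program bottomed (22 N). Lift and go look at the mat and blank.

```bash
python3 -m creep '0 0 0 -3 0;0 0 0 -6 0;50 0 0 -10 0;50 0 5 -12 0;50 -6 10 -14 0;50 -10 15 -14 0;50 -14 20 -14 0;80 -16 24 -14 0;80 -16 27 -14 0;80 -16 27 -14 0;80 -16 27 -14 0'
python3 - <<'E'
from h import *
k=K("wrist");print(sense()["eef_pos"]);i,d=grab_frame("wrist");np.savez("w3.npz",i=i,d=d,k=np.array(k,dtype=object))
cv2.imwrite("pics/w3.png",cv2.resize(i,(768,576)))
E
```

```text
clock: 6.25
eef_pos: [406.5, -339.5, 359.9]
tcp_rot: [-3.141, -0.003, -0.007]
contact_force: [-0.1, 0.4, 0.2]
opening: 0.801
[ 406.46978789 -339.53779692  359.86538316]
```

View pics/w3.png

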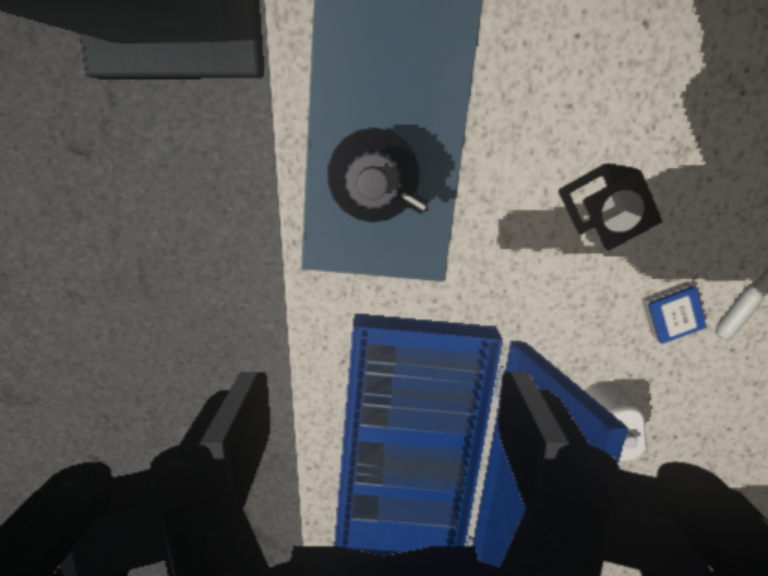

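The blank with its knob is at (372,182), pointer tip at (428,207). It is the only grey capped cell with a knob; the lookalike at top (363,127) is blue.

```bash
cat > blank.py <<'E'
from h import *
def cell(npz,base,kn,x0,x1,y0,y1,name):
    z=np.load(npz,allow_pickle=True);i,d,k=z["i"],z["d"],tuple(z["k"])
    P=cloud(k,d);Z=P[...,2]
    roi=np.zeros(Z.shape,bool);roi[y0:y1,x0:x1]=1
    for nm,a,b in(("knob",base+62,base+76),("cap",base+53,base+62),("flange",base+29,base+40)):
        m=roi&(Z>a)&(Z<b)
        if m.sum()<15: print(nm,"none");continue
        q=P[m]; c,r=cv2.minEnclosingCircle(q[:,:2].astype(np.float32)); print(nm,m.sum(),"mean",q.mean(0).round(1),"circ",np.round(c,1),round(r,1))
    hsv=cv2.cvtColor(i,cv2.COLOR_BGR2HSV)
    crop(i,x0,y0,x1,y1,min(8,760/(x1-x0),580/(y1-y0)),name)
    return i,P,k,roi
if __name__=="__main__":
    i,P,k,roi=cell("w3.npz",2,1,205,310,70,160,"w3c.png")
    # mat
    b=i[...,0].astype(int)-i[...,2]; 
E
python3 blank.py
python3 - <<'E'
from h import *
z=np.load("w3.npz",allow_pickle=True);k=tuple(z["k"])
print("mat corners",[onz(k,u/1.5,v/1.5,2)[:2].round(1) for u,v in[(302,269),(445,280)]])
k=K("top");Z=np.load("top0.npz")
print([onz(k,255+u/6,130+v/6,2)[:2].round(1) for u,v in[(369,525),(736,550),(733,714),(362,690)]])
E
```

```text
knob 365 mean [ 402.  -290.3   72.2] circ [ 401.9 -290.6] 7.9
cap 686 mean [ 402.1 -289.7   60.2] circ [ 402.  -290.7] 14.5
flange 2020 mean [ 403.4 -289.7   36.5] circ [ 406.4 -293.3] 30.8
mat corners [array([ 354.1, -354.2]), array([ 448.5, -362.6])]
[array([ 465.4, -156.8]), array([ 446.6, -364.1]), array([ 355. , -355.9]), array([ 372.9, -148.6])]
```

View pics/w3c.png

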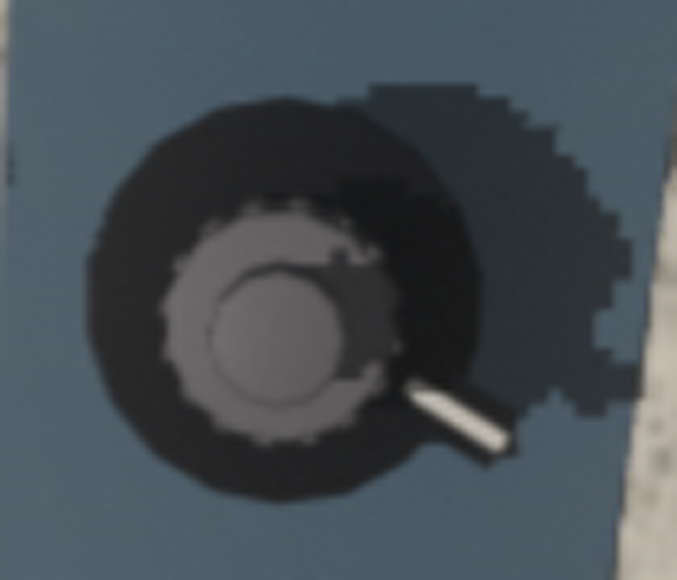

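```bash
python3 - <<'E'
from h import *
z=np.load("w3.npz",allow_pickle=True);k=tuple(z["k"])
t=onz(k,205+512/6.44,70+440/6.44,35);b=onz(k,205+408/6.44,70+385/6.44,35)
print(t,b,np.degrees(np.arctan2(*(t-b)[1::-1])),np.degrees(np.arctan2(t[1]+290.6,t[0]-402)),np.hypot(t[1]+290.6,t[0]-402))
goto((402,-290.6),211,np.radians(10))
E
```

```text
[ 432.72307858 -308.81333562   35.        ] [ 418.86304766 -301.4236568    35.        ] -28.064962807238413 -30.660420777866868 35.71600693759736
shift cm [-0.59 -4.71 14.87] turn deg -10.4 cur yaw deg -0.4 q6 -0.69
```

```bash
python3 -m creep '70 -0.6 -4.7 4 -10;70 -0.6 -4.7 4 -10;70 -0.6 -4.7 8 -10;70 -0.6 -4.7 11 -10;70 -0.6 -4.7 13 -10;70 -0.6 -4.7 14 -10;70 -0.6 -4.7 14.8 -10;70 -0.6 -4.7 14.8 -10;70 -0.6 -4.7 14.8 -10;40 -0.6 -4.7 14.8 -10;20 -0.6 -4.7 14.8 -10;10 -0.6 -4.7 14.8 -10;10 -0.6 -4.7 14.8 -10;10 -0.6 -4.7 14.8 -10;10 -0.6 -4.7 14.8 -10;10 -0.6 -4.7 14.8 -10;10 -0.6 -4.7 14.8 -10' 50
```

```text
clock: 8.0
eef_pos: [402.1, -291.0, 212.5]
tcp_rot: [3.141, -0.004, 0.167]
contact_force: [-1.4, -0.6, 6.8]
opening: 0.306
```

```bash
python3 -m creep '10 0 0 -2 0;10 0 0 -6 0;10 0 0 -11 0;10 0 0 -11 0;10 0 0 -11 0'; python3 - <<'E'
from h import *
s=sense();print(s["opening"],s["contact_force"],s["eef_pos"])
cur=s["tcp_rot"][2]
goto((660.6,-49.0),322,cur-np.radians(160.7))
E
```

```text
clock: 8.5
eef_pos: [401.7, -291.3, 324.0]
tcp_rot: [3.139, -0.007, 0.167]
contact_force: [0.6, 0.4, -0.7]
opening: 0.305
0.3046404428647404 [ 0.58164212  0.4383685  -0.65491867] [ 401.71999087 -291.27813243  323.99311944]
shift cm [ 29.55 -19.59   0.34] turn deg 160.7 cur yaw deg 9.6 q6 -0.8
```

```bash
python3 -m creep '10 2 -1 0 10;10 5 -3 0 20;10 9 -6 0 35;10 13 -9 0 50;10 18 -12 0 70;10 23 -15 0 90;10 27 -18 0 110;10 29.5 -19.6 0 140;10 29.5 -19.6 0 160.7;10 29.5 -19.6 0 160.7;10 29.5 -19.6 0 160.7;10 29.5 -19.6 0 160.7;10 29.5 -19.6 0 160.7;10 29.5 -19.6 0 160.7;10 29.5 -19.6 0 160.7;10 29.5 -19.6 0 160.7;10 29.5 -19.6 0 160.7;10 29.5 -19.6 0 160.7;10 29.5 -19.6 0 160.7;10 29.5 -19.6 0 160.7'; python3 - <<'E'
from h import *
s=sense()
goto((660.6,-49.0),322,np.radians(9.6-160.7))
k=K("wrist");i,d=grab_frame("wrist");cv2.imwrite("pics/w4.png",cv2.resize(i,(768,576)))
k=K("top");i,d=grab_frame("top");crop(i,240,120,360,220,6,"t4.png")
i,d=grab_frame("scene");crop(i,220,120,380,220,4.8,"s4.png")
E
```

```text
clock: 10.5
eef_pos: [659.3, -48.9, 323.3]
tcp_rot: [-3.139, 0.003, -2.64]
contact_force: [0.3, 0.8, -0.8]
opening: 0.305
shift cm [-0.11 -0.06  0.13] turn deg -0.1 cur yaw deg -151.2 q6 2.56
```

View pics/w4.png

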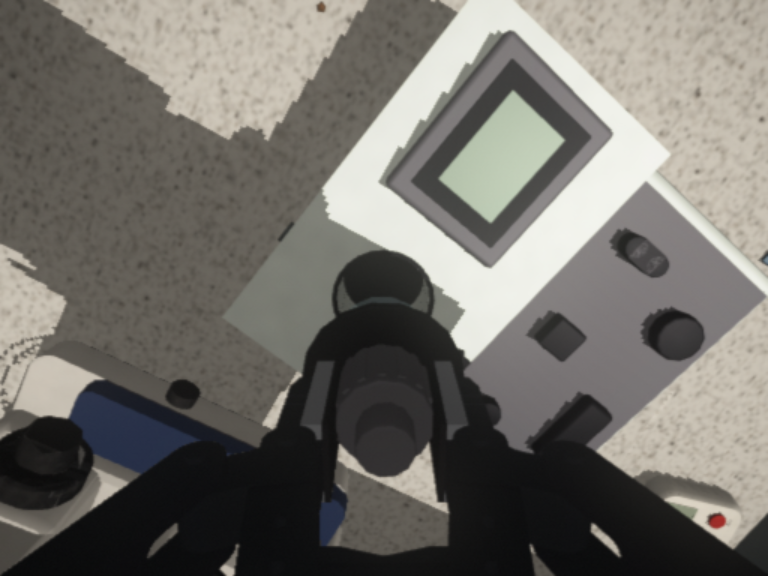

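View pics/s4.png

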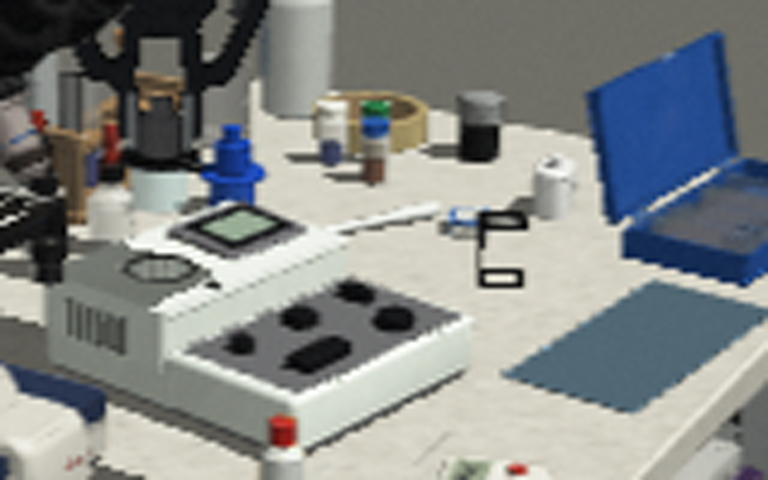

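```bash
python3 -m creep '10 -0.1 -0.1 1.5 0;10 -0.1 -0.1 3.5 0;10 -0.1 -0.1 3.5 0;10 -0.1 -0.1 3.5 0'; python3 - <<'E'
from h import *
goto((660.6,-49.0),251)
E
```

```text
clock: 11.05
eef_pos: [661.0, -49.3, 288.4]
tcp_rot: [-3.139, 0.002, -2.633]
contact_force: [0.7, -0.2, -0.8]
opening: 0.306
shift cm [0.03 0.06 3.74] turn deg 0 cur yaw deg -150.9 q6 2.56
```

```bash
python3 -m creep '10 0 0 0.8 0;10 0 0 1.4 0;10 0 0 2 0;10 0 0 2.5 0;10 0 0 3 0;10 0 0 3.4 0;10 0 0 3.6 0;10 0 0 3.6 0'
```

```text
clock: 11.85
eef_pos: [661.0, -49.4, 252.0]
tcp_rot: [-3.139, 0.002, -2.633]
contact_force: [0.3, 0.5, -0.6]
opening: 0.304
```

```bash
python3 -m creep '10 0 0 0.12 0;10 0 0 0.12 0;30 0 0 0.12 0;40 0 0 0.1 0;55 0 0 0.1 0;55 0 0 0 0;55 0 0 -1 0;55 0 0 -3 0;55 0 0 -5 0;55 0 0 -8 0;55 0 0 -10 0;55 0 0 -10 0'; python3 - <<'E'
from h import *
k=K("wrist");i,d=grab_frame("wrist");np.savez("w5.npz",i=i,d=d,k=np.array(k,dtype=object));cv2.imwrite("pics/w5.png",cv2.resize(i,(768,576)))
E
```

```text
clock: 13.05
eef_pos: [661.8, -49.4, 356.3]
tcp_rot: [-3.136, 0.007, -2.633]
contact_force: [0.3, 0.0, -0.3]
opening: 0.55
```

View pics/w5.png

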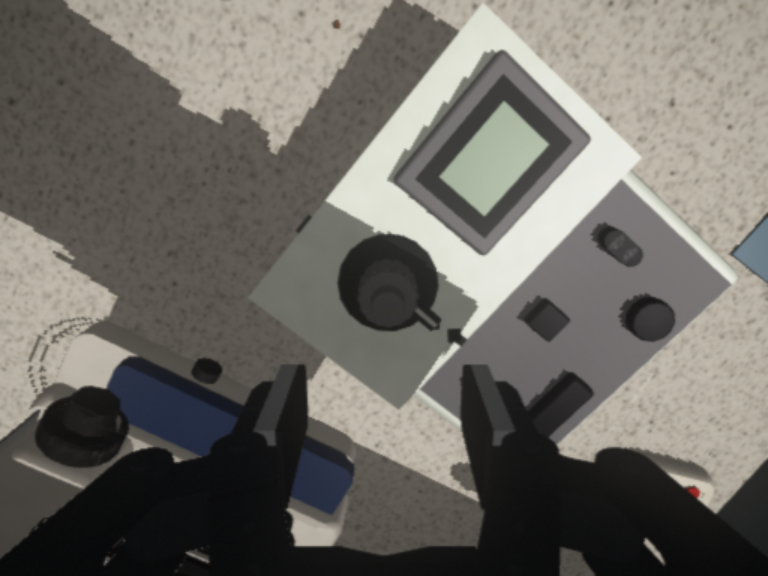

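The blank is in the well, with its pointer tip (438,324) facing the mark (449,334). Measuring it.

```bash
python3 - <<'E'
from h import *
import blank
i,P,k,roi=blank.cell("w5.npz",40,1,215,320,150,240,"w5c.png")
print(min(8,760/105,580/90))
E
```

```text
knob 469 mean [663.1 -50.2 109.6] circ [662.7 -49.4] 8.0
cap 770 mean [664.2 -52.1  98. ] circ [662.5 -49. ] 14.7
flange 7690 mean [654.1 -48.7  71.8] circ [654.1 -46.6] 53.5
6.444444444444445
```

View pics/w5c.png

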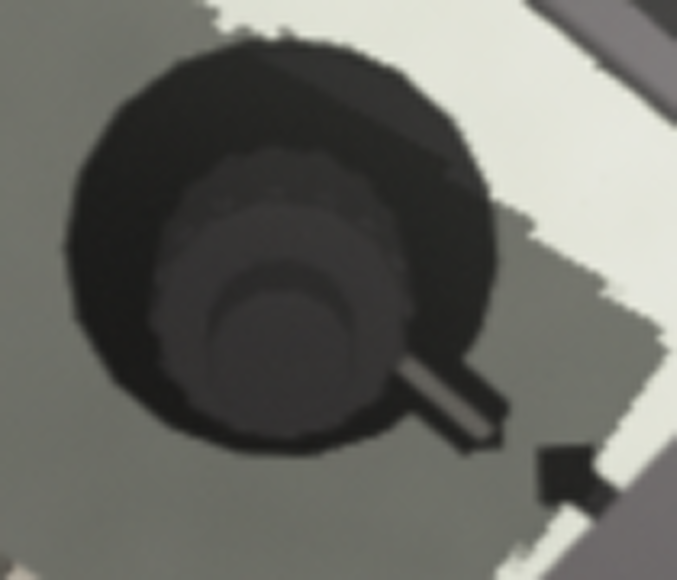

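```bash
python3 - <<'E'
from h import *
z=np.load("w5.npz",allow_pickle=True);k=tuple(z["k"])
f=lambda u,v,h:onz(k,215+u/6.444,150+v/6.444,h)
t=f(488,430,73.);m=f(540,450,71);y=np.radians(-10.7)
R=np.array([[np.cos(y),np.sin(y)],[-np.sin(y),np.cos(y)]])
print(t,m,R@(t-m)[:2],R@(m[:2]-[660.6,-49]))
b=f(405,362,74.);print(np.degrees(np.arctan2(*(t-b)[1::-1])))
goto((558.9,-122.9),260,None)
E
```

```text
[628.6253426  -41.49475461  73.        ] [621.07528517 -41.75219106  71.        ] [7.37098569 1.65475397] [-40.18316673  -0.21663022]
167.59108500978758
shift cm [12.56 -1.4   9.36] turn deg 0 cur yaw deg -150.9 q6 2.56
```

Zero key next.

```bash
python3 -m creep '0 4 -0.5 0 0;0 8 -1 0 0;0 12.6 -1.4 4 0;0 12.6 -1.4 8 0;0 12.6 -1.4 9.4 0;0 12.6 -1.4 11.4 0;0 12.6 -1.4 11.4 0;0 12.6 -1.4 11.4 0'; python3 - <<'E'
from h import *
goto((558.9,-122.9),220.5,None)
i,d=grab_frame("wrist");cv2.imwrite("pics/w6.png",cv2.resize(i,(768,576)))
E
```

```text
clock: 13.9
eef_pos: [559.4, -122.7, 239.8]
tcp_rot: [-3.138, 0.005, -2.632]
contact_force: [0.2, -0.3, 0.3]
opening: 0.003
shift cm [0.06 0.01 1.93] turn deg 0 cur yaw deg -150.8 q6 2.41
```

View pics/w6.png

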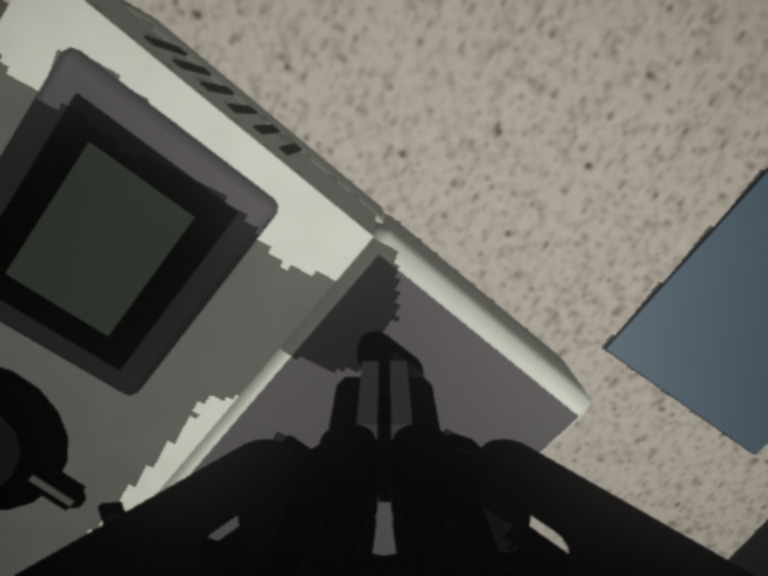

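The fingers are over the zero key (385,355), and the blank is still facing the mark at the lower left. Press.

```bash
python3 -m creep '0 0 0 0.8 0;0 0 0 1.4 0;0 0 0 1.8 0;0 0 0 1.93 0;0 0 0 1.93 0;0 0 0 1.93 0;0 0 0 1.93 0;0 0 0 1.93 0'
```

```text
clock: 14.75
eef_pos: [560.2, -122.8, 221.5]
tcp_rot: [-3.136, 0.007, -2.632]
contact_force: [2.0, 1.8, 4.3]
opening: 0.002
```

```bash
python3 -m creep '0 0 0 0.15 0;0 0 0 0.15 0;0 0 0 0.15 0;0 0 0 0.15 0'; python3 - <<'E'
from h import *
goto((662.4,-49.3),330,np.radians(-151))
E
```

```text
clock: 15.15
eef_pos: [560.3, -122.8, 221.2]
tcp_rot: [-3.136, 0.007, -2.632]
contact_force: [-3.2, 1.9, 17.9]
opening: 0.004
shift cm [-12.58   1.38 -10.8 ] turn deg 0.2 cur yaw deg -150.8 q6 2.41
```

```bash
python3 -m creep '0 0 0 -3 0;0 0 0 -7 0;30 -4 0.5 -10.8 0;50 -8 1 -10.8 0;60 -12.6 1.4 -10.8 0;60 -12.6 1.4 -10.8 0;60 -12.6 1.4 -10.8 0;60 -12.6 1.4 -10.8 0'; python3 - <<'E'
from h import *
goto((662.0,-49.3),250.8,np.radians(-151))
E
```

```text
clock: 15.95
eef_pos: [661.4, -49.4, 328.9]
tcp_rot: [-3.137, 0.004, -2.633]
contact_force: [-0.6, 0.5, -0.0]
opening: 0.601
shift cm [-0.02  0.01  7.81] turn deg 0.2 cur yaw deg -150.8 q6 2.56
```

```bash
python3 -m creep '60 0 0 3 0;60 0 0 5 0;60 0 0 6.5 0;60 0 0 7.8 0;60 0 0 7.8 0;60 0 0 7.8 0;30 0 0 7.8 0;10 0 0 7.8 0;10 0 0 7.8 0;10 0 0 7.8 0;10 0 0 7.8 0;10 0 0 7 0;10 0 0 5 0;10 0 0 3 0;10 0 0 0 0;10 0 0 0 0;10 0 0 0 0' 50; python3 - <<'E'
from h import *
goto((404,-321),324,np.radians(-151))
goto((404,-321),324,np.radians(-101))
E
```

```text
clock: 17.65
eef_pos: [661.4, -49.3, 329.9]
tcp_rot: [-3.136, 0.006, -2.632]
contact_force: [-0.0, 0.2, -1.5]
opening: 0.307
shift cm [ 35.73 -11.17   0.44] turn deg 0.2 cur yaw deg -150.8 q6 2.56
shift cm [ 35.73 -11.17   0.44] turn deg -49.8 cur yaw deg -150.8 q6 2.56
```

```bash
python3 -m creep '10 3 -1 0 0;10 7 -2.2 0 0;10 12 -3.7 0 0;10 17 -5.3 0 0;10 22 -7 0 0;10 27 -8.5 0 0;10 31 -9.7 0 0;10 34 -10.6 0 0;10 35.5 -11.1 0 0;10 35.5 -11.1 0 0;10 35.5 -11.1 0 0;10 35.5 -11.1 0 0' ; python3 - <<'E'
from h import *
goto((404,-318),212.8,None)
E
```

```text
clock: 18.85
eef_pos: [406.0, -318.6, 328.0]
tcp_rot: [-3.137, 0.006, -2.632]
contact_force: [-0.5, -0.2, -0.7]
opening: 0.306
shift cm [ 0.21  0.2  11.52] turn deg 0 cur yaw deg -150.8 q6 1.96
```

```bash
python3 -m creep '10 0.2 0 3 0;10 0.2 0 6 0;10 0.2 0 8.5 0;10 0.2 0 10 0;10 0.2 0 11 0;10 0.2 0 11.4 0;10 0.2 0 11.5 0;10 0.2 0 11.5 0;30 0.2 0 11.5 0;50 0.2 0 11.5 0;55 0.2 0 11.5 0;55 0.2 0 11 0;55 0.2 0 9 0;55 0.2 0 6 0;55 0.2 0 2 0;55 0.2 0 0 0;55 0.2 0 0 0' ; python3 - <<'E'
from h import *
goto((465,200),370,np.radians(-0))
i,d=grab_frame("wrist");cv2.imwrite("pics/w7.png",cv2.resize(i,(768,576)))
i,d=grab_frame("top");np.savez("top7.npz",i=i,d=d);crop(i,130,125,400,265,2.9,"t7.png")
E
```

```text
clock: 20.55
eef_pos: [405.2, -320.3, 331.4]
tcp_rot: [-3.131, 0.008, -2.632]
contact_force: [0.1, 0.7, -0.6]
opening: 0.552
shift cm [-30.64  42.45  -4.05] turn deg -150.8 cur yaw deg -150.8 q6 1.96
```

View pics/t7.png

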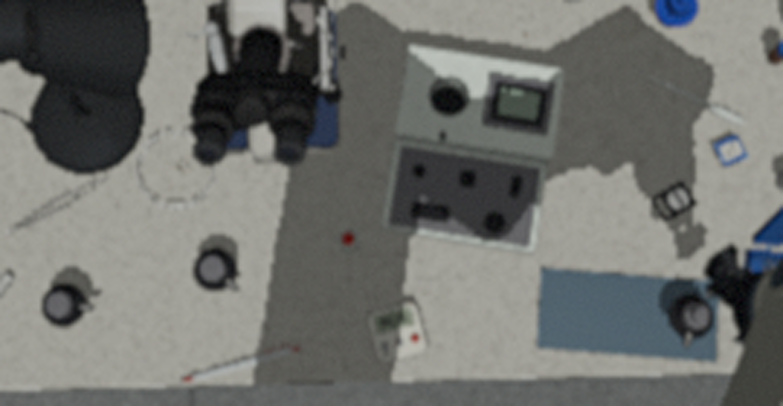

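View pics/w7.png

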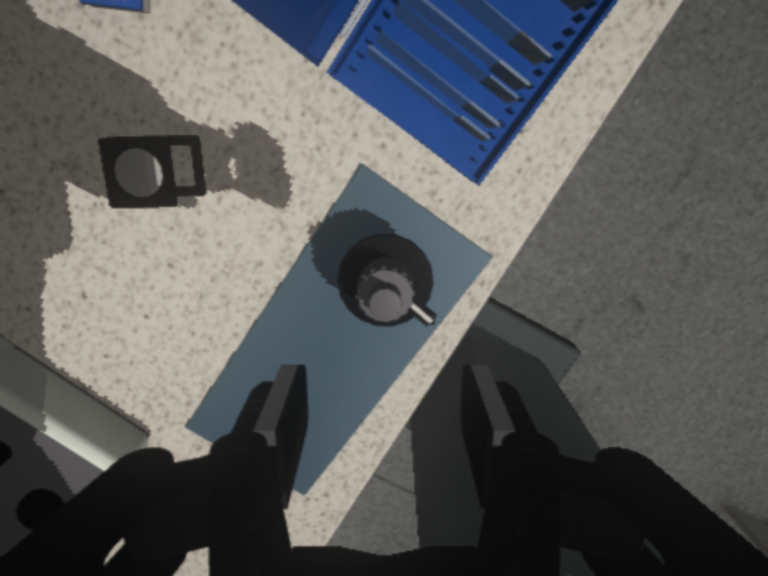

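The blank stands upright on the mat. The second sample has already been knocked aside, from about (185,274) to (214,268). Now on to the leftmost sample.

```bash
python3 - <<'E'
from h import *
goto((437,325),370,np.radians(-0))
E
```

```text
shift cm [-34.34  54.64  -4.27] turn deg -150.8 cur yaw deg -150.8 q6 1.96
```

```bash
python3 -m creep '60 0 0 -3 -4;60 -2.5 4 -4 -12;60 -5 8 -4 -20;60 -7.5 12 -4 -28;60 -10 16 -4 -36;60 -12.5 20 -4 -44;60 -15 24 -4 -52;60 -17.5 28 -4 -60;60 -20 32 -4 -68;60 -22.5 36 -4 -76;60 -25 40 -4 -84;60 -27.5 44 -4 -92;60 -30 48 -4 -100;60 -32 51 -4 -108;60 -34 54 -4 -116;60 -34.3 54.6 -4 -124;60 -34.3 54.6 -4 -132;60 -34.3 54.6 -4 -140;60 -34.3 54.6 -4 -150;60 -34.3 54.6 -4 -150'
python3 -m creep '60 0 0 0 -0.5;60 0 0 0 -0.5'
python3 - <<'E'
from h import *
k=K("wrist");print(sense()["eef_pos"],sense()["tcp_rot"]);i,d=grab_frame("wrist");np.savez("w8.npz",i=i,d=d,k=np.array(k,dtype=object))
cv2.imwrite("pics/w8.png",cv2.resize(i,(768,576)))
E
```

```text
clock: 22.65
eef_pos: [436.5, 324.4, 365.6]
tcp_rot: [3.138, -0.006, -0.011]
contact_force: [-0.6, 0.8, -0.0]
opening: 0.597
clock: 22.85
eef_pos: [436.3, 324.2, 364.7]
tcp_rot: [3.137, -0.004, -0.005]
contact_force: [0.1, -0.1, 0.2]
opening: 0.599
[436.27073644 324.16290325 364.74230862] [ 3.13710243 -0.0044147  -0.00451967]
```

View pics/w8.png

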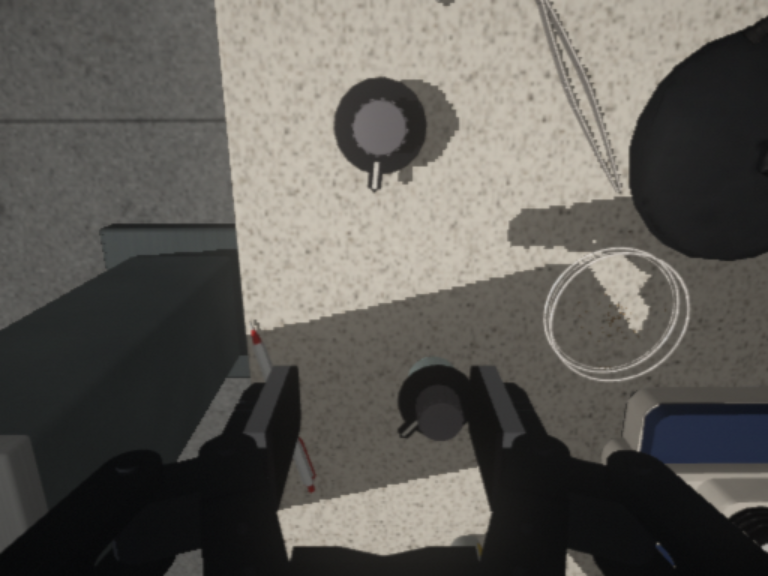

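Left sample at (380,127), pointer tip (375,190); second sample at (440,412), pointer tip (405,433).

```bash
python3 - <<'E'
from h import *
import blank
i,P,k,roi=blank.cell("w8.npz",0,0,210,300,40,135,"w8c.png")
print(580/95)
E
```

```text
knob none
cap 1090 mean [435.8 397.9  58.3] circ [435.8 397.7] 14.5
flange 2132 mean [435.8 397.3  34.5] circ [435.1 393. ] 30.7
6.105263157894737
```

View pics/w8c.png

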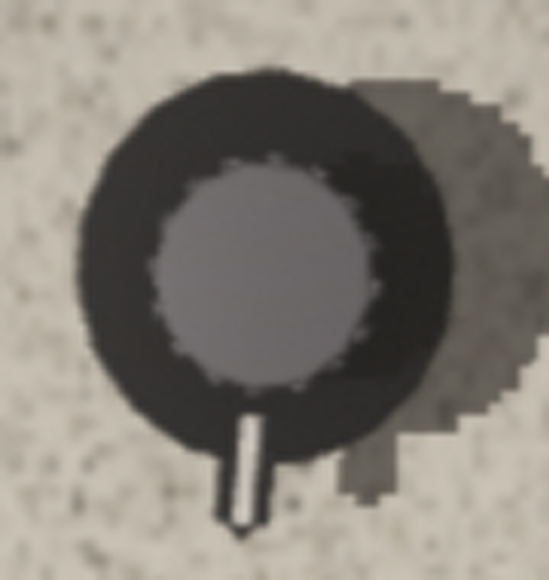

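```bash
python3 - <<'E'
from h import *
z=np.load("w8.npz",allow_pickle=True);k=tuple(z["k"])
f=lambda u,v,h:onz(k,210+u/6.105,40+v/6.105,h)
t=f(242,532,33.);b=f(252,418,33.);c=np.array([435.8,397.8])
print(t,np.degrees(np.arctan2(*(t-b)[1::-1])),np.degrees(np.arctan2(*(t[:2]-c)[::-1])),np.hypot(*(t[:2]-c)))
goto(c,209.7,np.radians(50))
E
```

```text
[432.90323079 362.19229487  33.        ] -95.65052925338627 -94.65090209557265 35.725340255917125
shift cm [-0.16 -7.42 15.5 ] turn deg -50.3 cur yaw deg -0.3 q6 0.65
```

```bash
python3 -m creep '60 -0.1 -3 3 -8;60 -0.1 -7.4 5 -16;60 -0.1 -7.4 7 -24;60 -0.1 -7.4 7 -32;60 -0.1 -7.4 7 -40;60 -0.1 -7.4 7 -50;60 -0.1 -7.4 7 -50;60 -0.1 -7.4 7 -50'; python3 - <<'E'
from h import *
c=np.array([435.8,397.8])
goto(c,210.2,np.radians(50))
E
```

```text
clock: 23.7
eef_pos: [436.1, 397.9, 294.7]
tcp_rot: [3.135, 0.0, 0.864]
contact_force: [-0.4, -0.6, 0.2]
opening: 0.602
shift cm [-0.02 -0.07  8.45] turn deg -0.5 cur yaw deg 49.5 q6 -0.12
```

```bash
python3 -m creep '60 0 -0.05 3 0;60 0 -0.05 5.5 0;60 0 -0.05 7.3 0;60 0 -0.05 8 0;60 0 -0.05 8.45 0;60 0 -0.05 8.45 0;60 0 -0.05 8.45 0;30 0 -0.05 8.45 0;10 0 -0.05 8.45 0;10 0 -0.05 8.45 0;10 0 -0.05 8.45 0;10 0 -0.05 8.45 0;10 0 -0.05 8.4 0' 50; python3 - <<'E'
from h import *
s=sense();print(s["opening"],s["eef_pos"])
E
```

```text
clock: 25.0
eef_pos: [436.2, 398.0, 211.2]
tcp_rot: [3.135, -0.001, 0.864]
contact_force: [0.3, 0.0, -0.7]
opening: 0.307
0.307320244968602 [436.21351192 398.00936693 211.23109189]
```

```bash
python3 -m creep '10 0 0 -2 0;10 0 0 -6 0;10 0 0 -11 0;10 0 0 -12 0;10 0 0 -12 0'; python3 - <<'E'
from h import *
print(sense()["opening"])
goto((440,-10),331,sense()["tcp_rot"][2]-np.radians(95.5))
E
```

```text
clock: 25.5
eef_pos: [436.0, 398.8, 333.4]
tcp_rot: [3.135, -0.005, 0.864]
contact_force: [-0.2, -0.2, -1.6]
opening: 0.307
0.3072430856134051
shift cm [-30.83  26.85   0.27] turn deg 95.5 cur yaw deg 49.5 q6 -0.12
```

```bash
python3 -m creep '10 -1 0.9 0 6;10 -4 3.5 0 14;10 -7.5 6.5 0 22;10 -11 9.6 0 30;10 -14.5 12.7 0 38;10 -18 15.7 0 46;10 -21.5 18.8 0 54;10 -25 21.8 0 62;10 -28 24.4 0 70;10 -30 26.2 0 78;10 -30.8 26.9 0 86;10 -30.8 26.9 0 95.5;10 -30.8 26.9 0 95.5;10 -30.8 26.9 0 95.5'; python3 - <<'E'
from h import *
goto((660.8,-49.2),324,np.radians(49.5-95.5))
E
```

```text
clock: 26.9
eef_pos: [440.1, -10.0, 332.5]
tcp_rot: [-3.137, -0.005, -0.799]
contact_force: [0.4, 0.4, -0.9]
opening: 0.309
shift cm [ 18.2  -13.09   1.  ] turn deg 0.2 cur yaw deg -45.8 q6 0.77
```

```bash
python3 -m creep '10 2 -1.5 0 0;10 5 -3.6 0 0;10 9 -6.5 0 0;10 13 -9.4 0 0;10 16 -11.5 0.5 0;10 18.2 -13.1 1 0;10 18.2 -13.1 2 0;10 18.2 -13.1 3.5 0;10 18.2 -13.1 4.4 0;10 18.2 -13.1 4.4 0;10 18.2 -13.1 4.4 0;10 18.2 -13.1 4.4 0'; python3 - <<'E'
from h import *
goto((660.8,-49.2),250.8,np.radians(49.5-95.5))
i,d=grab_frame("scene");crop(i,220,120,380,220,4.8,"s9.png")
E
```

```text
clock: 28.1
eef_pos: [661.1, -49.1, 290.7]
tcp_rot: [-3.137, -0.006, -0.799]
contact_force: [1.0, -1.3, -0.1]
opening: 0.305
shift cm [-0.03  0.05  3.99] turn deg 0.2 cur yaw deg -45.8 q6 0.72
```

View pics/s9.png

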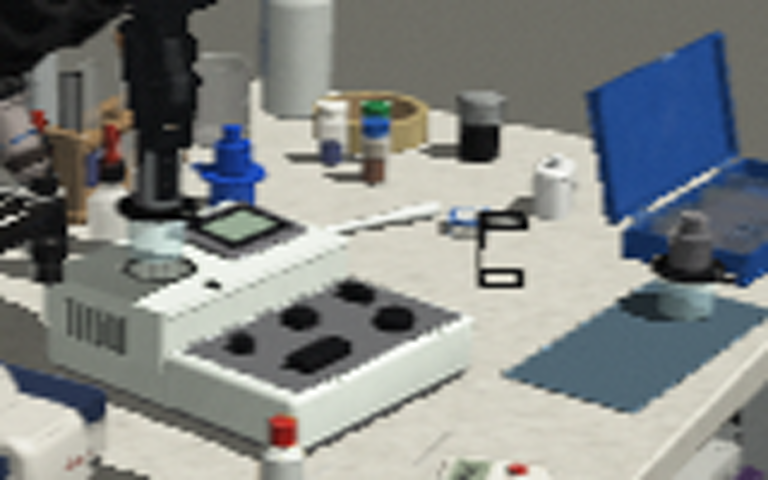

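```bash
python3 -m creep '10 0 0 0.8 0;10 0 0 1.5 0;10 0 0 2.2 0;10 0 0 2.8 0;10 0 0 3.3 0;10 0 0 3.7 0;10 0 0 3.95 0;10 0 0 4 0;10 0 0 4 0'
```

```text
clock: 29.05
eef_pos: [661.5, -49.1, 251.2]
tcp_rot: [-3.136, -0.006, -0.799]
contact_force: [-1.3, 0.9, 2.9]
opening: 0.309
```

```bash
python3 -m creep '30 0 0 0 0;45 0 0 0 0;55 0 0 0 0;55 0 0 0 0;55 0 0 -1 0;55 0 0 -3 0;55 0 0 -6 0;55 0 0 -9 0;55 0 0 -10.5 0;55 0 0 -10.5 0'; python3 - <<'E'
from h import *
k=K("wrist");i,d=grab_frame("wrist");np.savez("w9.npz",i=i,d=d,k=np.array(k,dtype=object));cv2.imwrite("pics/w9.png",cv2.resize(i,(768,576)))
E
```

```text
clock: 30.05
eef_pos: [661.4, -49.1, 359.1]
tcp_rot: [-3.133, -0.009, -0.799]
contact_force: [0.4, 0.0, -0.2]
opening: 0.549
```

View pics/w9.png

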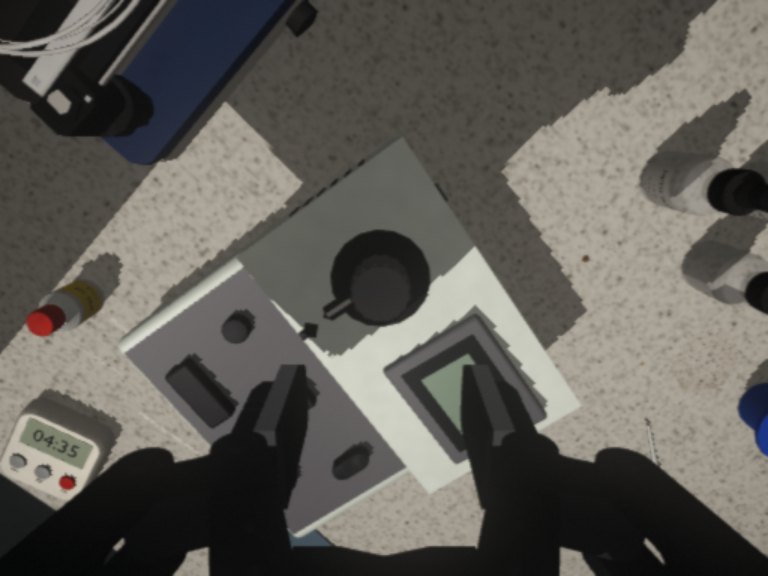

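Sample 1 is in the well, with its pointer tip (325,316) toward the mark (318,324). Measuring it.

```bash
cat > seat.py <<'E'
import sys
from h import *
npz,x0,y0,x1,y1=sys.argv[1],*map(int,sys.argv[2:6])
z=np.load(npz,allow_pickle=True);i,d,k=z["i"],z["d"],tuple(z["k"]);P=cloud(k,d);Z=P[...,2]
m=np.zeros(Z.shape,bool);m[y0:y1,x0:x1]=1;m&=(Z>90)&(Z<106)
q=P[m];print("cap",m.sum(),np.round(cv2.minEnclosingCircle(q[:,:2].astype(np.float32))[0],1),"top z",np.median(q[:,2]).round(2))
crop(i,x0,y0,x1,y1,6,npz.replace(".npz","c.png"))
E
python3 seat.py w9.npz 190 145 300 235
```

```text
cap 1255 [663.9 -47.3] top z 98.31
```

View pics/w9c.png

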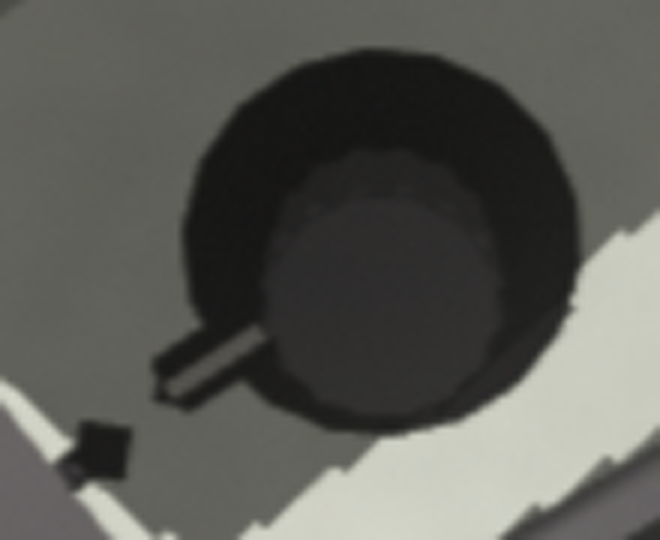

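```bash
cat > off.py <<'E'
import sys
from h import *
npz,x0,y0=sys.argv[1],int(sys.argv[2]),int(sys.argv[3]); tu,tv,bu,bv,mu,mv=map(float,sys.argv[4:])
k=tuple(np.load(npz,allow_pickle=True)["k"]);f=lambda u,v,h:onz(k,x0+u/6,y0+v/6,h)
t=f(tu,tv,72.5);b=f(bu,bv,73);m=f(mu,mv,71);y=np.radians(-10.7)
R=np.array([[np.cos(y),np.sin(y)],[-np.sin(y),np.cos(y)]])
print("tip-mark seen",R@(t-m)[:2],"tip-well",R@(t[:2]-[660.6,-49]),"mark-well",R@(m[:2]-[660.6,-49]),"ang",np.degrees(np.arctan2(*(t-b)[1::-1])))
E
python3 off.py w9.npz 190 145 168 388 262 332 131 427
python3 - <<'E'
from h import *
goto((532.3,-24),240,np.radians(-10.7))
goto((532.3,-24),240)
E
```

```text
tip-mark seen [7.85053482 1.95952482] tip-well [-31.35165269   1.90426087] mark-well [-39.20218751  -0.05526395] ang 166.47478890976654
shift cm [-10.84   7.54  11.57] turn deg -35.1 cur yaw deg -45.8 q6 0.72
shift cm [-10.84   7.54  11.57] turn deg 0 cur yaw deg -45.8 q6 0.72
```

```bash
python3 -m creep '0 -3.5 2.5 0 0;0 -7 5 2 0;0 -10.8 7.5 6 0;0 -10.8 7.5 9 0;0 -10.8 7.5 11.5 0;0 -10.8 7.5 11.8 0;0 -10.8 7.5 11.8 0;0 -10.8 7.5 11.8 0'; python3 - <<'E'
from h import *
goto((532.3,-24),219.6)
i,d=grab_frame("wrist");cv2.imwrite("pics/w10.png",cv2.resize(i,(768,576)))
E
```

```text
clock: 30.9
eef_pos: [533.5, -24.1, 238.3]
tcp_rot: [-3.134, -0.008, -0.799]
contact_force: [-0.1, 0.1, -0.2]
opening: 0.002
shift cm [-0.1   0.1   1.87] turn deg 0 cur yaw deg -45.8 q6 0.75
```

View pics/w10.png

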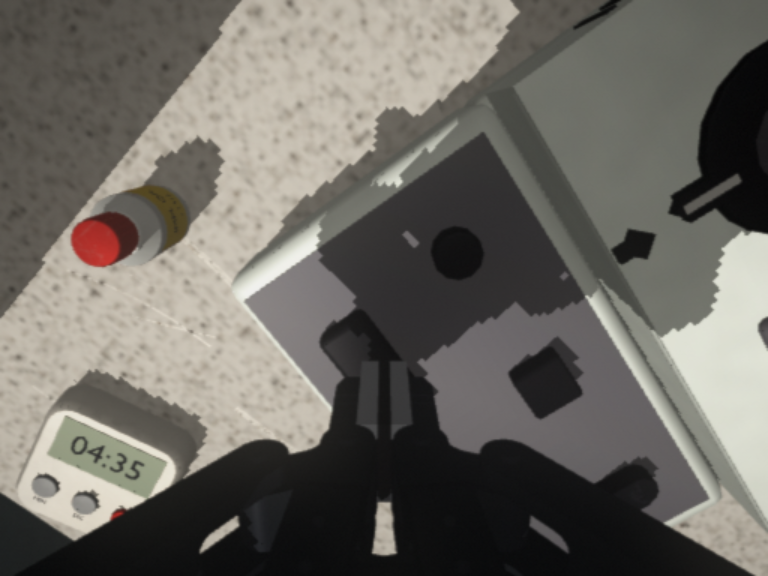

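The fingers are over the read bar (365,350).

```bash
python3 -m creep '0 -0.1 0.1 0.8 0;0 -0.1 0.1 1.4 0;0 -0.1 0.1 1.8 0;0 -0.1 0.1 1.95 0;0 -0.1 0.1 2 0;0 -0.1 0.1 2 0;0 -0.1 0.1 2 0;0 -0.1 0.1 2 0'; python3 - <<'E'
from h import *
goto((518.3,-96.7),240)
goto((518.3,-96.7),219.6)
E
```

```text
clock: 31.75
eef_pos: [533.0, -24.2, 220.9]
tcp_rot: [-3.133, -0.01, -0.799]
contact_force: [-7.1, 0.4, 31.2]
opening: -0.002
shift cm [ 4.19  6.1  -1.93] turn deg 0 cur yaw deg -45.8 q6 0.75
shift cm [4.17 6.11 0.11] turn deg 0 cur yaw deg -45.8 q6 0.75
```

Bottomed firmly (31 N); I'll press a little less deep on store.

```bash
python3 -m creep '0 0 0 -1.2 0;0 0 0 -2 0;0 2 3 -2 0;0 4.2 6.1 -2 0;0 4.2 6.1 -2 0;0 4.2 6.1 -2 0;0 4.2 6.1 -1 0;0 4.2 6.1 -0.5 0;0 4.2 6.1 -0.1 0;0 4.2 6.1 0.03 0;0 4.2 6.1 0.03 0;0 4.2 6.1 0.03 0;0 4.2 6.1 0.03 0'
```

```text
clock: 33.05
eef_pos: [518.6, -96.1, 221.2]
tcp_rot: [-3.133, -0.009, -0.798]
contact_force: [-5.4, 1.1, 18.1]
opening: 0.001
```

```bash
python3 - <<'E'
from h import *
goto((662.3,-48.5),330)
E
python3 -m creep '0 0 0 -2 0;0 0 0 -6 0;30 0 0 -10.5 0;60 0 0 -10.5 0'; python3 - <<'E'
from h import *
goto((662.3,-48.5),330)
goto((662.3,-48.5),251.5)
E
```

```text
shift cm [  6.72 -13.7  -10.7 ] turn deg 0 cur yaw deg -45.7 q6 0.61
clock: 33.45
eef_pos: [519.3, -95.7, 331.1]
tcp_rot: [-3.128, -0.016, -0.798]
contact_force: [0.8, 0.3, -0.5]
opening: 0.331
shift cm [  6.61 -13.53   0.39] turn deg 0 cur yaw deg -45.7 q6 0.61
shift cm [  6.48 -13.42   8.24] turn deg 0 cur yaw deg -45.7 q6 0.61
```

```bash
python3 -m creep '60 2 -4 0 0;60 4 -8.5 0 0;60 6.5 -13.5 0 0;60 6.5 -13.4 1 0;60 6.5 -13.4 3 0;60 6.5 -13.4 5 0;60 6.5 -13.4 7 0;60 6.5 -13.4 8 0;60 6.5 -13.4 8.25 0;60 6.5 -13.4 8.25 0;60 6.5 -13.4 8.25 0;30 6.5 -13.4 8.25 0;10 6.5 -13.4 8.25 0;10 6.5 -13.4 8.25 0;10 6.5 -13.4 8.25 0;10 6.5 -13.4 8.25 0;10 6.5 -13.4 8.25 0' 50;python3 -m creep '10 0 0 -1 0;10 0 0 -3 0;10 0 0 -5 0;10 0 0 -7.5 0;10 0 0 -7.5 0;10 0 0 -7.5 0'; python3 - <<'E'
from h import *
print(sense()["opening"])
goto((410,-251),324)
E
```

```text
clock: 35.15
eef_pos: [662.0, -48.5, 252.5]
tcp_rot: [-3.128, -0.016, -0.798]
contact_force: [-3.5, 1.4, 6.2]
opening: 0.309
clock: 35.75
eef_pos: [660.6, -48.5, 328.5]
tcp_rot: [-3.127, -0.017, -0.798]
contact_force: [-0.6, 0.4, -0.5]
opening: 0.309
0.30866739469179905
shift cm [-3.01 32.08 -0.08] turn deg 0 cur yaw deg -45.7 q6 0.72
```

```bash
cat >> h.py <<'E'
def gotip(xy,z,yaw=None,L=160):
    "aim the point L ahead of TCP at xy; TCP height z"
    s=sense();R=Rt(s);zz=R[:,2]
    print("tilt xy mm at L",(zz[:2]*L).round(1)); goto(np.array(xy)-zz[:2]*L,z,yaw)
E
python3 - <<'E'
from h import *
gotip((410,-251),324)
E
```

```text
tilt xy mm at L [ 3.6 -0.3]
shift cm [-3.28 32.32 -0.09] turn deg 0 cur yaw deg -45.7 q6 0.72
```

```bash
python3 -m creep '10 -0.2 2 0 0;10 -0.5 5 0 0;10 -1 10 0 0;10 -1.5 15 0 0;10 -2 20 0 0;10 -2.5 25 0 0;10 -3 29 0 0;10 -3.2 31.5 0 0;10 -3.3 32.3 0 0;10 -3.3 32.3 0 0;10 -3.3 32.3 0 0;10 -3.3 32.3 4 0;10 -3.3 32.3 7 0;10 -3.3 32.3 9 0;10 -3.3 32.3 10 0;10 -3.3 32.3 10 0'; python3 - <<'E'
from h import *
gotip((410,-251),214.5)
E
```

```text
clock: 37.35
eef_pos: [409.1, -249.9, 222.0]
tcp_rot: [-3.127, -0.015, -0.796]
contact_force: [0.4, 0.1, -0.8]
opening: 0.308
tilt xy mm at L [ 3.3 -0.1]
shift cm [-0.1   0.26  0.74] turn deg 0 cur yaw deg -45.6 q6 0.23
```

```bash
python3 -m creep '10 -0.1 0.25 0.4 0;10 -0.1 0.25 0.7 0;10 -0.1 0.25 0.75 0;10 -0.1 0.25 0.75 0;30 -0.1 0.25 0.75 0;45 -0.1 0.25 0.75 0;55 -0.1 0.25 0.75 0;55 -0.1 0.25 0 0;55 -0.1 0.25 -2 0;55 -0.1 0.25 -6 0;55 -0.1 0.25 -11 0;55 -0.1 0.25 -15 0;55 -0.1 0.25 -15 0'; python3 - <<'E'
from h import *
i,d=grab_frame("wrist");cv2.imwrite("pics/w11.png",cv2.resize(i,(768,576)))
k=K("top");i,d=grab_frame("top");crop(i,130,125,400,265,2.9,"t11.png");P=cloud(k,d)
h=cv2.cvtColor(i,cv2.COLOR_BGR2HSV)
m=(P[...,2]>45)&(P[...,2]<75)&(P[...,0]<520)&(P[...,0]>330)&(P[...,1]>100)
n,l,st,c=cv2.connectedComponentsWithStats(m.astype(np.uint8))
for a in range(1,n):
    if st[a,4]>8: print(c[a],st[a,4],P[l==a].mean(0).round(1))
goto((440,280),370,np.radians(0))
E
```

```text
clock: 38.65
eef_pos: [404.8, -251.7, 377.9]
tcp_rot: [-3.125, -0.024, -0.797]
contact_force: [0.3, -0.0, -0.4]
opening: 0.552
[202.85483871 217.72580645] 62 [469.5 223.   57.6]
shift cm [-35.4  -39.73   0.31] turn deg -45.6 cur yaw deg -45.6 q6 0.23
```

View pics/w11.png

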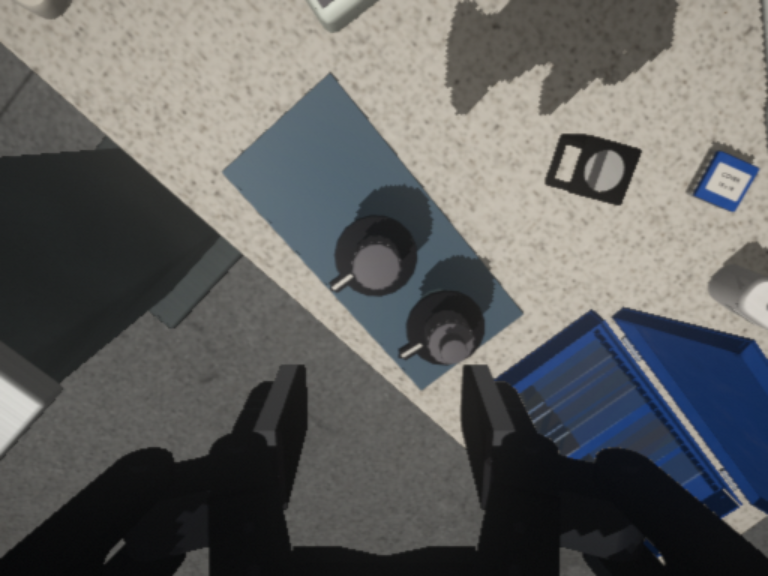

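View pics/t11.png

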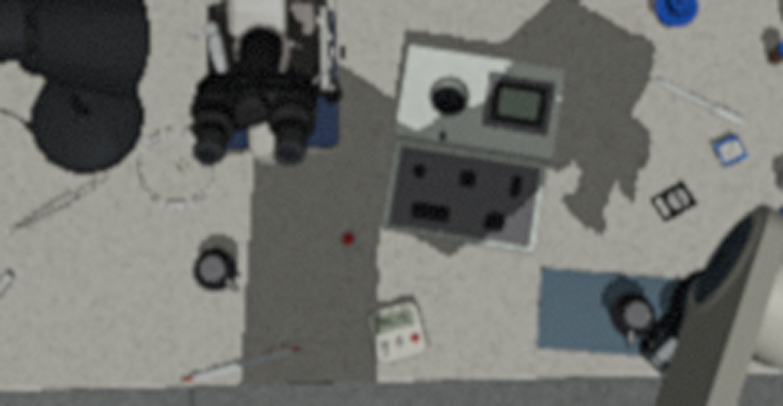

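Both cells stand on the mat at (376,262) and (452,338). Now the second sample, near (470,223).

```bash
python3 - <<'E'
from h import *
goto((465,160),375,np.radians(0))
E
```

```text
shift cm [-25.06 -33.13  -0.11] turn deg -45.6 cur yaw deg -45.6 q6 0.23
```

```bash
python3 -m creep '60 -1 -1.5 0 -4;60 -4 -5 0 -11;60 -7 -9 0 -18;60 -10 -13 0 -25;60 -13 -17 0 -32;60 -16 -21 0 -40;60 -19 -25 0 -45.6;60 -22 -29 0 -45.6;60 -24.5 -32 0 -45.6;60 -25 -33 0 -45.6;60 -25 -33 0 -45.6;60 -25 -33 0 -45.6;60 -25 -33 0 -45.6'
python3 - <<'E'
from h import *
k=K("wrist");print(sense()["eef_pos"],sense()["tcp_rot"]);i,d=grab_frame("wrist");np.savez("w12.npz",i=i,d=d,k=np.array(k,dtype=object))
cv2.imwrite("pics/w12.png",cv2.resize(i,(768,576)))
E
```

```text
clock: 40.05
eef_pos: [464.2, 157.3, 373.3]
tcp_rot: [3.139, -0.022, -0.002]
contact_force: [-1.4, -0.1, -0.5]
opening: 0.6
[464.22022263 157.29694004 373.34043681] [ 3.13903893e+00 -2.17169379e-02 -1.72850785e-03]
```

View pics/w12.png

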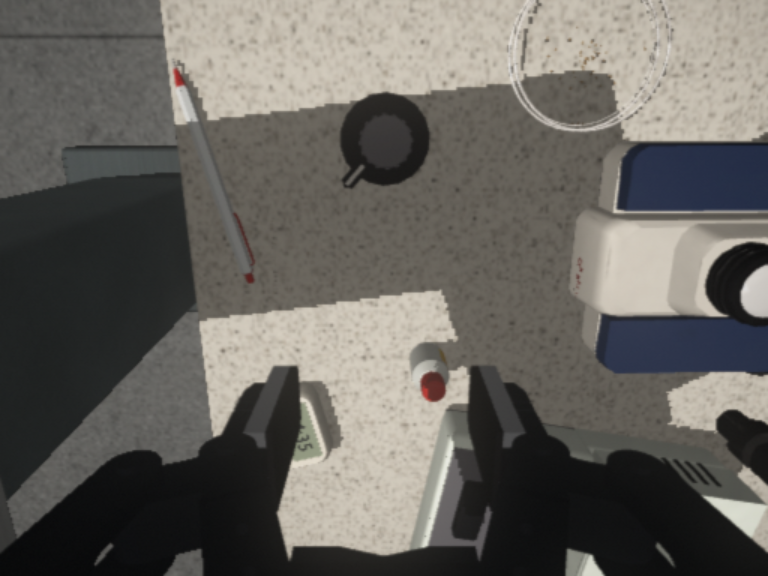

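```bash
python3 - <<'E'
from h import *
import blank
i,P,k,roi=blank.cell("w12.npz",0,0,215,300,45,135,"w12c.png")
print(580/90)
E
```

```text
knob none
cap 1001 mean [472.2 224.4  58.4] circ [472.3 224.2] 14.5
flange 1970 mean [470.9 224.3  34.5] circ [468.7 220.7] 30.7
6.444444444444445
```

View pics/w12c.png

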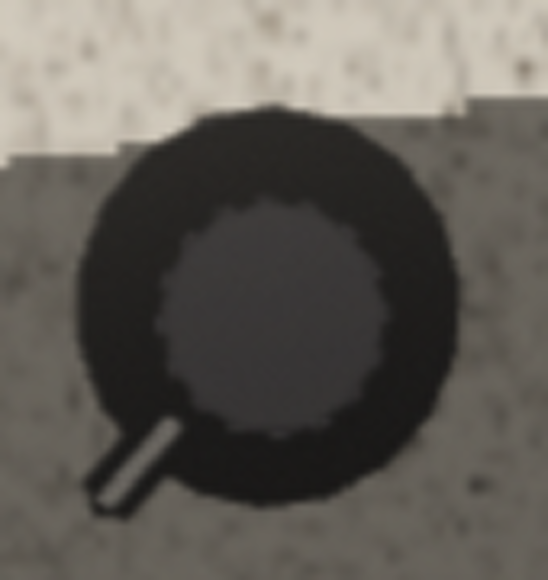

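```bash
python3 - <<'E'
from h import *
z=np.load("w12.npz",allow_pickle=True);k=tuple(z["k"])
f=lambda u,v,h:onz(k,215+u/6.444,45+v/6.444,h)
t=f(102,503,33.);b=f(178,425,33.);c=np.array([472.2,224.2])
print(t,np.degrees(np.arctan2(*(t-b)[1::-1])),np.degrees(np.arctan2(*(t[:2]-c)[::-1])),np.hypot(*(t[:2]-c)))
gotip(c,290,np.radians(11))
E
```

```text
[449.84461707 198.43819342  33.        ] -135.3908805521577 -130.95054038365237 34.10914575075603
tilt xy mm at L [ 3.5 -0.4]
shift cm [ 0.23 -6.75  8.35] turn deg -11.1 cur yaw deg -0.1 q6 0.33
```

```bash
python3 -m creep '60 0.2 -3 3 -6;60 0.2 -6.8 6 -11;60 0.2 -6.8 8.3 -11;60 0.2 -6.8 8.3 -11;60 0.2 -6.8 8.3 -11;60 0.2 -6.8 8.3 -11'; python3 - <<'E'
from h import *
gotip((472.2,224.2),210.8)
E
```

```text
clock: 40.7
eef_pos: [468.9, 224.3, 291.8]
tcp_rot: [3.135, -0.023, 0.188]
contact_force: [0.8, -0.5, 0.2]
opening: 0.599
tilt xy mm at L [ 3.8 -0.3]
shift cm [-0.23 -0.08  8.1 ] turn deg 0 cur yaw deg 10.8 q6 0.27
```

```bash
python3 -m creep '60 -0.1 -0.05 3 0;60 -0.2 -0.05 5.5 0;60 -0.2 -0.05 7 0;60 -0.2 -0.05 7.8 0;60 -0.2 -0.05 8.1 0;60 -0.2 -0.05 8.1 0;60 -0.2 -0.05 8.1 0;30 -0.2 -0.05 8.1 0;10 -0.2 -0.05 8.1 0;10 -0.2 -0.05 8.1 0;10 -0.2 -0.05 8.1 0;10 -0.2 -0.05 8.1 0;10 -0.2 -0.05 8.1 0' 50; python3 - <<'E'
from h import *
goto((450,-10),334,sense()["tcp_rot"][2]-np.radians(55.5))
E
```

```text
clock: 42.0
eef_pos: [469.0, 224.5, 211.5]
tcp_rot: [3.136, -0.024, 0.188]
contact_force: [-1.0, -0.8, 6.2]
opening: 0.305
shift cm [ -5.96  22.75 -12.26] turn deg 55.5 cur yaw deg 10.8 q6 0.27
```

```bash
python3 -m creep '10 0 0 -2 0;10 0 0 -6 0;10 0 0 -11 0;10 -0.5 2 -12.2 6;10 -1.3 5 -12.2 14;10 -2.3 9 -12.2 22;10 -3.4 13 -12.2 30;10 -4.5 17 -12.2 38;10 -5.3 20 -12.2 46;10 -5.9 22.5 -12.2 55.5;10 -5.9 22.7 -12.2 55.5;10 -5.9 22.7 -12.2 55.5'; python3 - <<'E'
from h import *
print(sense()["opening"]);gotip((661.5,-49),294,np.radians(10.8-55.5))
E
```

```text
clock: 43.2
eef_pos: [450.5, -9.7, 333.6]
tcp_rot: [-3.125, -0.019, -0.78]
contact_force: [-0.0, 0.0, -1.8]
opening: 0.306
0.30591954567020707
tilt xy mm at L [ 4.  -0.2]
shift cm [ 17.39 -11.72   4.48] turn deg -0.0 cur yaw deg -44.7 q6 0.76
```

```bash
python3 -m creep '10 2 -1.4 0 0;10 5 -3.4 0 0;10 9 -6 0 0;10 13 -8.8 0 0;10 16 -10.8 0.3 0;10 17.4 -11.7 0.6 0;10 17.4 -11.7 1.5 0;10 17.4 -11.7 3 0;10 17.4 -11.7 4.3 0;10 17.4 -11.7 4.3 0;10 17.4 -11.7 4.3 0'; python3 - <<'E'
from h import *
gotip((661.5,-49),251.8)
i,d=grab_frame("scene");crop(i,220,120,380,220,4.8,"s13.png")
E
```

```text
clock: 44.3
eef_pos: [656.8, -48.7, 295.3]
tcp_rot: [-3.126, -0.017, -0.78]
contact_force: [0.1, 0.3, -0.5]
opening: 0.304
tilt xy mm at L [ 3.8 -0.2]
shift cm [0.   0.01 4.35] turn deg 0 cur yaw deg -44.7 q6 0.7
```

View pics/s13.png

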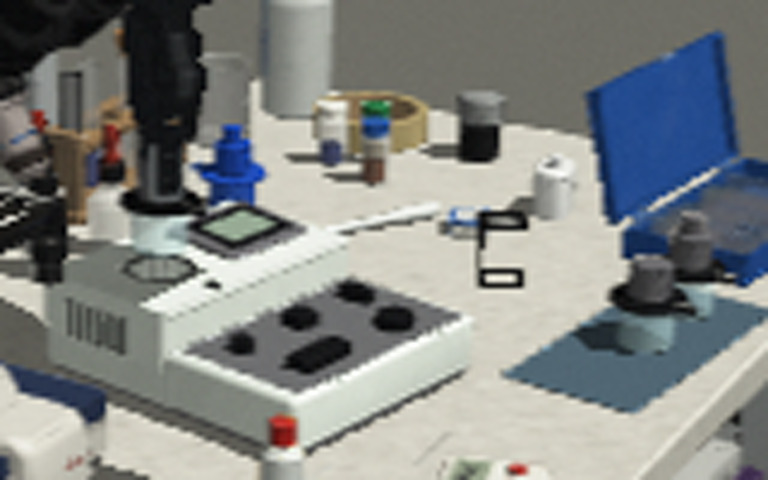

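```bash
python3 -m creep '10 0 0 0.8 0;10 0 0 1.5 0;10 0 0 2.2 0;10 0 0 2.9 0;10 0 0 3.5 0;10 0 0 4 0;10 0 0 4.25 0;10 0 0 4.35 0;10 0 0 4.35 0'
```

```text
clock: 45.25
eef_pos: [658.3, -48.9, 252.5]
tcp_rot: [-3.125, -0.019, -0.78]
contact_force: [0.5, 0.6, -0.7]
opening: 0.303
```

```bash
python3 -m creep '10 0 0 0.1 0;10 0 0 0.1 0;30 0 0 0.1 0;45 0 0 0.1 0;55 0 0 0.1 0;55 0 0 0 0;55 0 0 -1 0;55 0 0 -3 0;55 0 0 -6 0;55 0 0 -9 0;55 0 0 -10.5 0;55 0 0 -10.5 0'; python3 - <<'E'
from h import *
k=K("wrist");i,d=grab_frame("wrist");np.savez("w14.npz",i=i,d=d,k=np.array(k,dtype=object));cv2.imwrite("pics/w14.png",cv2.resize(i,(768,576)))
E
python3 seat.py w14.npz 190 145 300 235
```

```text
clock: 46.45
eef_pos: [656.4, -48.8, 360.3]
tcp_rot: [-3.122, -0.022, -0.78]
contact_force: [0.2, -0.4, 0.4]
opening: 0.55
cap 1245 [662.8 -48. ] top z 98.33
```

View pics/w14c.png

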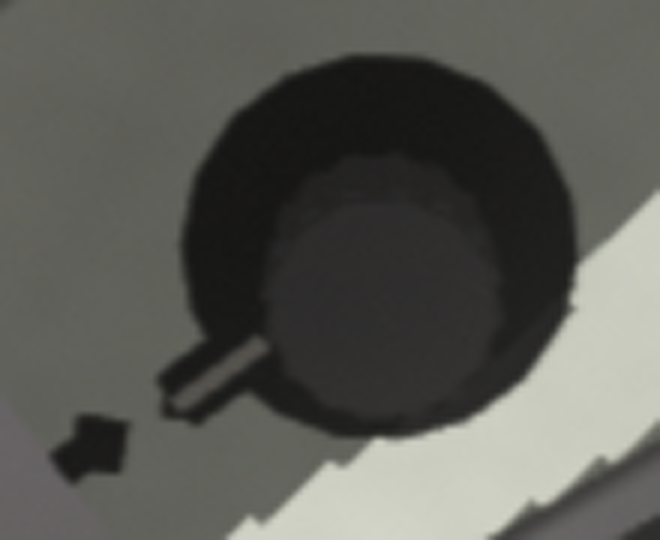

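The second sample is seated (top z 98.3), and its pointer (172,402) is in line with the mark (130,424).

```bash
python3 off.py w14.npz 190 145 172 402 265 342 130 424
python3 - <<'E'
from h import *
gotip((532.3,-24),238,L=173)
gotip((532.3,-24),220,L=173)
E
```

```text
tip-mark seen [ 6.89959162 -0.2526022 ] tip-well [-32.44032674  -0.89593379] mark-well [-39.33991836  -0.64333159] ang 169.4144735594044
tilt xy mm at L [ 4.6 -0.2]
shift cm [-11.11   7.44  11.68] turn deg 0 cur yaw deg -44.7 q6 0.7
tilt xy mm at L [ 4.6 -0.2]
shift cm [-11.14   7.47  13.48] turn deg 0 cur yaw deg -44.7 q6 0.7
```

```bash
python3 -m creep '0 -3.5 2.5 0 0;0 -7 5 2 0;0 -11.1 7.5 6 0;0 -11.1 7.5 9 0;0 -11.1 7.5 11.3 0;0 -11.1 7.5 11.7 0;0 -11.1 7.5 11.7 0;0 -11.1 7.5 11.7 0'; python3 - <<'E'
from h import *
gotip((532.3,-24),220.6,L=173)
E
```

```text
clock: 47.3
eef_pos: [527.9, -24.3, 238.3]
tcp_rot: [-3.123, -0.021, -0.78]
contact_force: [0.0, 0.2, -0.2]
opening: 0.0
tilt xy mm at L [ 4.8 -0.2]
shift cm [-0.1   0.02  1.77] turn deg 0 cur yaw deg -44.7 q6 0.73
```

```bash
python3 -m creep '0 0 0 0.8 0;0 0 0 1.3 0;0 0 0 1.65 0;0 0 0 1.85 0;0 0 0 1.85 0;0 0 0 1.85 0;0 0 0 1.85 0;0 0 0 1.85 0'; python3 - <<'E'
from h import *
gotip((518.3,-96.7),240,L=173)
gotip((518.3,-96.7),220,L=173)
E
```

```text
clock: 48.1
eef_pos: [529.1, -24.4, 221.2]
tcp_rot: [-3.122, -0.022, -0.78]
contact_force: [-2.5, 0.5, 17.4]
opening: 0.003
tilt xy mm at L [ 5.1 -0.3]
shift cm [ 3.98  6.2  -1.92] turn deg 0 cur yaw deg -44.7 q6 0.73
tilt xy mm at L [ 5.1 -0.3]
shift cm [3.94 6.24 0.08] turn deg 0 cur yaw deg -44.7 q6 0.73
```

Read is bottomed (17 N). Now store.

```bash
python3 -m creep '0 0 0 -1.2 0;0 0 0 -2 0;0 2 3 -2 0;0 4 6.2 -2 0;0 4 6.2 -2 0;0 4 6.2 -2 0;0 4 6.2 -1 0;0 4 6.2 -0.5 0;0 4 6.2 -0.1 0;0 4 6.2 0.06 0;0 4 6.2 0.06 0;0 4 6.2 0.06 0;0 4 6.2 0.06 0'
```

```text
clock: 49.4
eef_pos: [514.0, -96.0, 221.1]
tcp_rot: [-3.122, -0.022, -0.779]
contact_force: [-5.3, 1.4, 20.3]
opening: -0.002
```

```bash
python3 -m creep '0 0 0 -2 0;0 0 0 -6 0;30 0 0 -10.5 0;60 0 0 -10.5 0;60 0 0 -10.5 0'; python3 - <<'E'
from h import *
gotip((662,-48.5),330)
gotip((662,-48.5),252)
E
```

```text
clock: 49.9
eef_pos: [511.2, -95.4, 326.7]
tcp_rot: [-3.121, -0.023, -0.779]
contact_force: [-0.0, 0.0, 0.6]
opening: 0.512
tilt xy mm at L [ 4.9 -0.2]
shift cm [  7.08 -13.6    0.11] turn deg 0 cur yaw deg -44.6 q6 0.59
tilt xy mm at L [ 4.9 -0.2]
shift cm [  6.9  -13.44   7.91] turn deg 0 cur yaw deg -44.6 q6 0.59
```

```bash
python3 -m creep '60 2 -4 0 0;60 4 -8.5 0 0;60 7 -13.5 0 0;60 7 -13.5 1 0;60 7 -13.5 3 0;60 6.9 -13.4 5 0;60 6.9 -13.4 7 0;60 6.9 -13.4 7.7 0;60 6.9 -13.4 7.9 0;60 6.9 -13.4 7.9 0;60 6.9 -13.4 7.9 0;30 6.9 -13.4 7.9 0;10 6.9 -13.4 7.9 0;10 6.9 -13.4 7.9 0;10 6.9 -13.4 7.9 0;10 6.9 -13.4 7.9 0;10 6.9 -13.4 7.9 0' 50;python3 -m creep '10 0 0 -1 0;10 0 0 -3 0;10 0 0 -5 0;10 0 0 -7.5 0;10 0 0 -7.5 0;10 0 0 -7.5 0'; python3 - <<'E'
from h import *
print(sense()["opening"])
gotip((415,-186),324)
E
```

```text
clock: 51.6
eef_pos: [657.2, -48.6, 253.3]
tcp_rot: [-3.12, -0.024, -0.779]
contact_force: [-0.6, 0.4, 6.1]
opening: 0.306
clock: 52.2
eef_pos: [654.7, -48.5, 329.0]
tcp_rot: [-3.119, -0.025, -0.779]
contact_force: [-0.8, -0.1, -0.7]
opening: 0.306
0.30568943652334435
tilt xy mm at L [ 5.4 -0.3]
shift cm [-7.82 26.99 -0.31] turn deg 0 cur yaw deg -44.6 q6 0.7
```

```bash
python3 -m creep '10 -0.6 2 0 0;10 -1.5 5 0 0;10 -2.9 10 0 0;10 -4.4 15 0 0;10 -5.8 20 0 0;10 -7 24 0 0;10 -7.7 26.5 0 0;10 -7.8 27 0 0;10 -7.8 27 0 0;10 -7.8 27 2 0;10 -7.8 27 6 0;10 -7.8 27 9 0;10 -7.8 27 10.4 0;10 -7.8 27 10.4 0;10 -7.8 27 10.4 0'; python3 - <<'E'
from h import *
gotip((415,-186),215.3)
i,d=grab_frame("wrist");cv2.imwrite("pics/w15.png",cv2.resize(i,(768,576)))
E
```

```text
clock: 53.7
eef_pos: [414.2, -185.7, 216.7]
tcp_rot: [-3.119, -0.025, -0.778]
contact_force: [0.3, 0.3, -1.4]
opening: 0.306
tilt xy mm at L [ 5.3 -0.2]
shift cm [-0.32  0.32  0.12] turn deg 0 cur yaw deg -44.6 q6 0.33
```

View pics/w15.png

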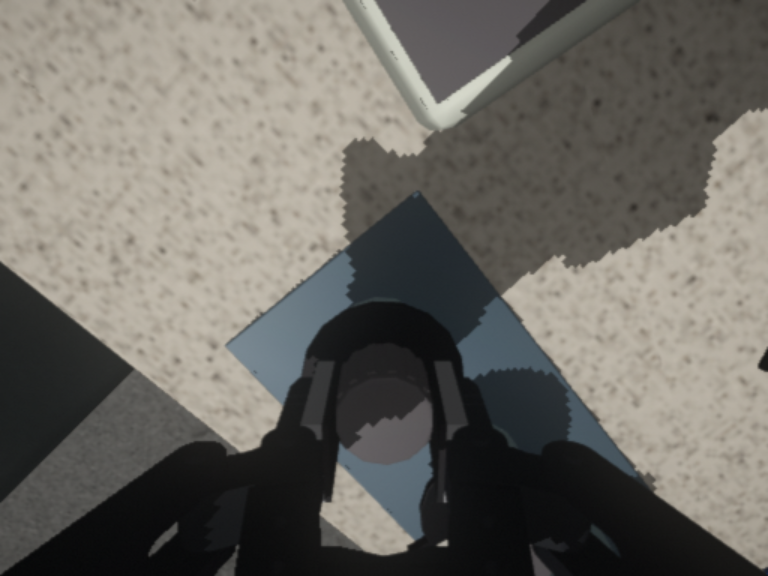

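```bash
python3 -m creep '10 -0.3 0.3 0.1 0;10 -0.3 0.3 0.15 0;10 -0.3 0.3 0.18 0;10 -0.3 0.3 0.18 0;30 -0.3 0.3 0.18 0;40 -0.3 0.3 0.18 0;50 -0.3 0.3 0.15 0;50 -0.3 0.3 -0.5 0;50 -0.3 0.3 -2.5 0;50 -0.3 0.3 -6 0;50 -0.3 0.3 -11 0;50 -0.3 0.3 -14 0;50 -0.3 0.3 -14 0'; python3 - <<'E'
from h import *
k=K("wrist");i,d=grab_frame("wrist");cv2.imwrite("pics/w16.png",cv2.resize(i,(768,576)))
P=cloud(k,d);Z=P[...,2];m=((Z>57)&(Z<63)&(P[...,0]<480)).astype(np.uint8)
n,l,st,c=cv2.connectedComponentsWithStats(m)
for a in range(1,n):
    if st[a,4]>150: print((c[a]*1.5).round(),st[a,4],P[l==a].mean(0).round(1),P[l==a][:,2].std().round(2))
gotip((579.6,-13.4),300,L=173)
E
```

```text
clock: 55.05
eef_pos: [406.2, -186.2, 361.5]
tcp_rot: [-3.116, -0.033, -0.778]
contact_force: [-0.1, 0.2, 0.7]
opening: 0.501
[377. 270.] 896 [ 416.5 -184.7   60.3] 0.88
[447. 354.] 691 [ 409.9 -249.2   60.1] 0.91
tilt xy mm at L [ 6.7 -0.7]
shift cm [ -0.42 -23.92   6.51] turn deg 0 cur yaw deg -44.6 q6 0.33
```

View pics/w16.png

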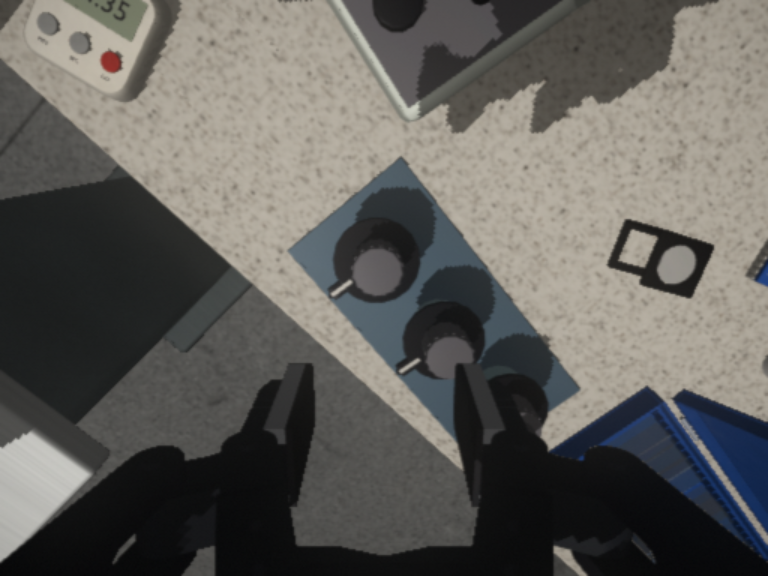

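All three cells stand on the mat. Final power press.

```bash
python3 -m creep '0 0 -3 0 0;0 0 -7 0 0;0 -0.2 -11 1 0;0 -0.3 -15 2 0;0 -0.4 -19 4 0;0 -0.4 -22.5 6 0;0 -0.4 -23.9 6.5 0;0 -0.4 -23.9 6.5 0;0 -0.4 -23.9 6.5 0;0 -0.4 -23.9 6.5 0'; python3 - <<'E'
from h import *
gotip((579.6,-13.4),238,L=173)
E
```

```text
clock: 56.1
eef_pos: [572.1, -14.0, 300.5]
tcp_rot: [-3.117, -0.031, -0.779]
contact_force: [-0.6, 0.3, -0.1]
opening: -0.001
tilt xy mm at L [ 6.7 -0.7]
shift cm [-0.22 -0.    6.24] turn deg 0 cur yaw deg -44.6 q6 0.76
```

```bash
python3 -m creep '0 -0.1 0 3 0;0 -0.2 0 5.5 0;0 -0.2 0 6.2 0;0 -0.2 0 6.2 0;0 -0.2 0 6.2 0'; python3 - <<'E'
from h import *
gotip((579.6,-13.4),220.6,L=173)
i,d=grab_frame("wrist");cv2.imwrite("pics/w17.png",cv2.resize(i,(768,576)))
E
```

```text
clock: 56.6
eef_pos: [573.4, -13.3, 239.7]
tcp_rot: [-3.116, -0.032, -0.78]
contact_force: [-0.3, -0.2, -0.2]
opening: 0.001
tilt xy mm at L [ 6.9 -0.7]
shift cm [-0.16  0.05  1.9 ] turn deg 0 cur yaw deg -44.7 q6 0.76
```

View pics/w17.png

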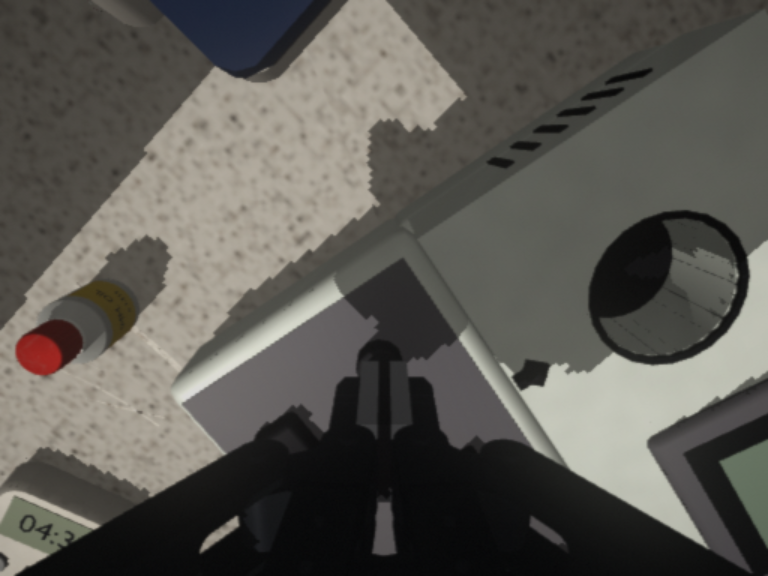

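The fingers are over the power key (380,352), and the well is empty.

```bash
python3 -m creep '0 -0.1 0 0.8 0;0 -0.1 0 1.4 0;0 -0.1 0 1.75 0;0 -0.1 0 1.95 0;0 -0.1 0 1.95 0;0 -0.1 0 1.95 0;0 -0.1 0 1.95 0;0 -0.1 0 1.95 0'
```

```text
clock: 57.45
eef_pos: [573.9, -12.5, 221.2]
tcp_rot: [-3.116, -0.033, -0.779]
contact_force: [-3.0, 0.1, 13.2]
opening: -0.002
```

Bottomed (13 N). Lift clear and check.

```bash
python3 -m creep '0 0 0 -2 0;0 0 0 -6 0;0 0 0 -11 0;0 0 0 -14 0;0 -3 2 -15 0;0 -5 5 -15 0;0 -5 5 -15 0;0 -5 5 -15 0;0 -5 5 -15 0'; python3 - <<'E'
from h import *
k=K("top");i,d=grab_frame("top");crop(i,130,125,400,265,2.9,"t18.png")
i,d=grab_frame("scene");crop(i,200,110,400,260,3.9,"s18.png")
i,d=grab_frame("wrist");cv2.imwrite("pics/w18.png",cv2.resize(i,(768,576)))
E
```

```text
clock: 58.35
eef_pos: [497.9, -12.3, 368.2]
tcp_rot: [-3.115, -0.033, -0.779]
contact_force: [-0.0, -1.2, 0.2]
opening: 0.003
```

View pics/s18.png

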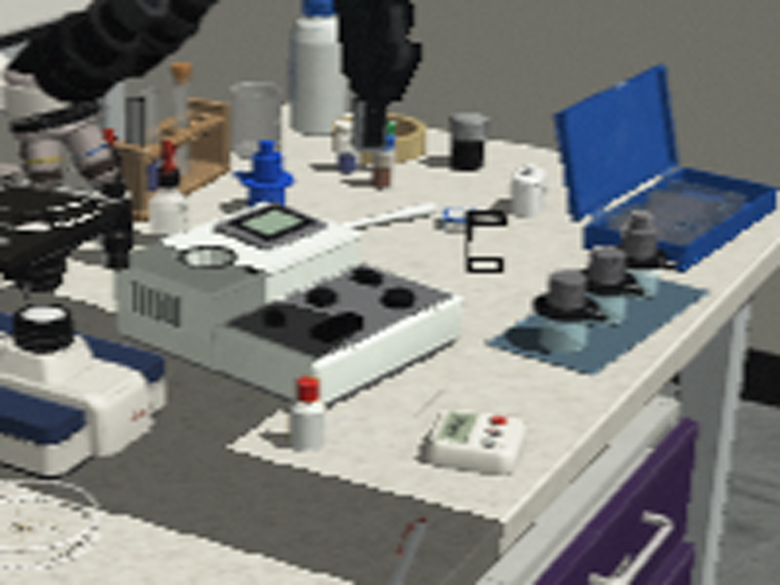

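View pics/w18.png

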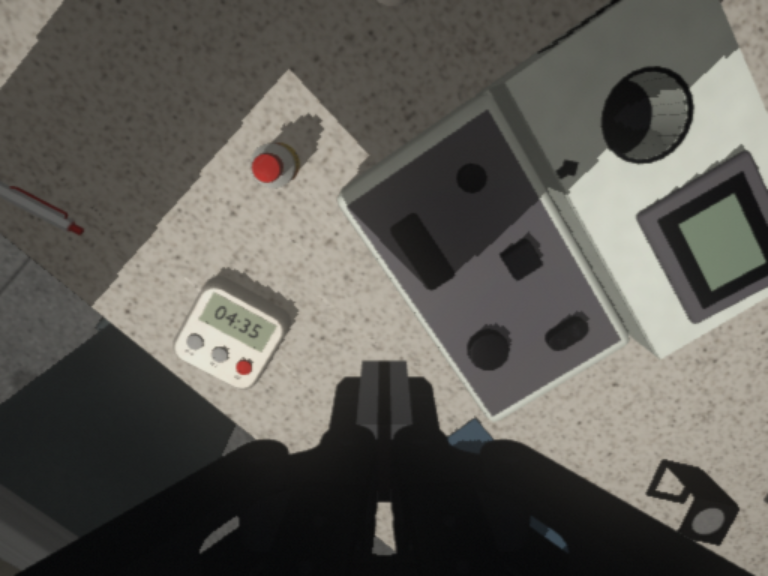

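View pics/t18.png

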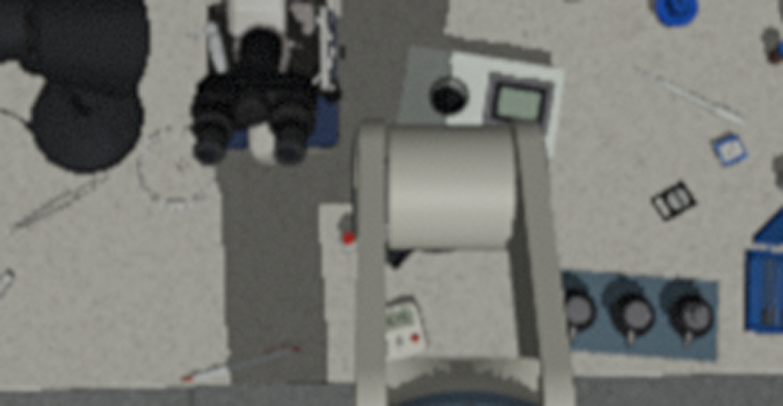

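The three cells are upright on the mat, the well is empty, the keys are up, and the timer and bottle are in place. No sample is left at the start place.

```bash
python3 -c "
from rig import *
print(sign_off())"
```

```text
the job is handed in; nothing more can be done
None
```

I carried out the whole sequence and handed the job in at about 58 s of the 210 s allowed; sign-off gives no verdict.

- **Sequence:** I pressed power, then program, then measured the blank and pressed zero. Two samples were present; each was read and stored in row order, and power was pressed again with the well empty.
- **Key presses:** each key was held until it bottomed, at 9 to 31 N. The 31 N was the first read press. I pressed the later keys a little less deep.
- **Seating:** the camera showed all three cells fully down in the well, with pointer tips 0.3 to 2.0 mm sideways of the mark (7 mm allowed).
- **Knocked sample:** the second sample had been pushed a few centimetres by the time I looked, so I measured its place again before gripping it.
- **Last pictures:** all three cells stand upright on the mat, released, and the well is empty. The keys look up, the timer and oil bottle have not visibly moved, and the arm is clear of everything.
- **What disagreed:**
  - The tool slowly tilted during the run, to about 0.04 rad by the end; I allowed for this in aiming from the first sample's return to the mat onward.
  - Camera positions of the seated cells differed by 1 to 3 mm from the first well measurement, which the well's play covers.

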